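# Right the knocked-over seasoning tray and lid its jars

### The job

The seasoning tray has been knocked: stand every fallen bottle and spice jar upright again in the tray, among its neighbours, and put one of the loose wooden lids on each of the two open glass jars, so that the plug is in the mouth and the lid sits level. Everything that belongs in the tray must end standing on the tray's floor and left alone; do not knock a glass jar over, and do not shift the mug or the bean tin.

Things in the scene. Friction and masses are not known exactly. Their poses are not given: they have to be found in the camera images.
- tray: Long shallow wooden tray, 200 mm (x) by 620 mm (y), fixed to the worktop. Origin: centre of its underside; x away from the robot, y along its length, z up. The floor is 6 mm above the origin, the rim 8 mm thick and 16 mm high all round. The room's wall and window sill stand behind the worktop from x = 0.88, a high wall to its left from y = 0.48.
- tall_bottle_1: Tall round spice bottle with a dark cap, 42 mm across, 150 mm long, 0.12 to 0.24 kg. It starts on its side in the tray (or is absent), its foot towards the robot and its cap away from it. Origin: centre of the foot, on its axis; z runs along the bottle from foot to cap, so z up means upright. Closed and rigid, nearly the same thickness over its whole length; it can roll.
- tall_bottle_2: Tall round spice bottle with a dark cap, 42 mm across, 150 mm long, 0.12 to 0.24 kg. It starts on its side in the tray (or is absent), its foot towards the robot and its cap away from it. Origin: centre of the foot, on its axis; z runs along the bottle from foot to cap, so z up means upright. Closed and rigid, nearly the same thickness over its whole length; it can roll.
- short_jar_1: Short round spice jar with a dark cap, 41 mm across, 105 mm long, 0.08 to 0.15 kg. It starts on its side in the tray (or is absent), its foot towards the robot and its cap away from it. Origin: centre of the foot, on its axis; z runs along the bottle from foot to cap, so z up means upright. Closed and rigid, nearly the same thickness over its whole length; it can roll.
- short_jar_2: Short round spice jar with a dark cap, 41 mm across, 105 mm long, 0.08 to 0.15 kg. It starts on its side in the tray (or is absent), its foot towards the robot and its cap away from it. Origin: centre of the foot, on its axis; z runs along the bottle from foot to cap, so z up means upright. Closed and rigid, nearly the same thickness over its whole length; it can roll.
- glass_jar_1: Open glass jar, about 70 x 70 x 98 mm, rounded square body, 0.32 kg, no lid of its own, standing upright in the tray, loose. Origin: centre of its underside; z up; the mouth is centred on z, at 98 mm, its rim flat, free opening at least 40 mm across.
- glass_jar_2: Open glass jar, about 70 x 70 x 98 mm, rounded square body, 0.32 kg, no lid of its own, standing upright in the tray, loose. Origin: centre of its underside; z up; the mouth is centred on z, at 98 mm, its rim flat, free opening at least 40 mm across.
- lid_1: Loose wooden lid, 0.12 kg, 48 mm high, lying flat on the worktop, knob up; fits either jar. Origin: centre of the underside; z up, its axis. From below: plug 34 mm across, 0 to 8 mm; disc 74 mm across, 8 to 16 mm; cylindrical knob 26 mm across, 16 to 48 mm. On a jar the plug hangs in the mouth and the disc rests on the rim, the origin 90 mm above the jar's.
- lid_2: Loose wooden lid, 0.12 kg, 48 mm high, lying flat on the worktop, knob up; fits either jar. Origin: centre of the underside; z up, its axis. From below: plug 34 mm across, 0 to 8 mm; disc 74 mm across, 8 to 16 mm; cylindrical knob 26 mm across, 16 to 48 mm. On a jar the plug hangs in the mouth and the disc rests on the rim, the origin 90 mm above the jar's.
- blue_mug: Blue mug, 90 x 120 x 97 mm, standing behind the tray; a bystander. Origin: centre of its underside.
- bean_tin: Food tin, 75 mm across, 58 mm high, standing behind the tray; a bystander. Origin: centre of its underside.

How it is judged:
By the outcome, as a careful person would: the job done as asked, in the order asked, and still so for the second after the job is handed in, with the robot touching nothing.
Of tall_bottle_1, tall_bottle_2, short_jar_1, short_jar_2 only 3 to 4 are there at a start; the rules pass over those that are not, and their reading is None.
At some moment in a run one of lid_1, lid_2 may be knocked a few centimetres aside while the robot is not near it.
It also fails if it takes over 210 s, if anything falls off the work surface, if the arm or the gripper's body presses on something with over 40 N, if the wrist force passes 120 N, or if a joint passes its speed limit or range.

### The arm

A 6-joint arm with a two-finger parallel gripper is mounted at the origin on a cart in front of the work surface, level with it; the furniture and walls round the work are solid. World frame = base frame: x ahead of the robot, y to its left, z up, the work surface at z = 0. Lengths are in m, angles in degrees, forces in N, time in s.
With the tool pointing down it reaches from about 0.375 to 0.9 m from the base axis. Payload 3.1 kg.
Tool frame: the origin (TCP) lies midway between the tips of the shut fingers; the grasp point (between the pads) lies 19 mm behind it; z points along the fingers, y is the line along which they close (so a half turn about z gives the same grasp; the last joint's range is limited). The gripper opens to 87 mm and grips with 3 to 60 N. Pads are 19 mm wide; open, the fingers measure 117 mm over their backs; the gripper's body (75 mm by 190 mm) begins 51 mm behind the grasp point.
Start: joints at [-85.8, 30.224, 82.088, -0, 67.689, -10.227], TCP at [0.156, -0.605, 0.223] pointing down, gripper open.
Joint ranges: [-176.69, 176.69], [-43.24, 126.21], [12.49, 139.97], [-82, 262], [0, 151.66], [-163.58, 163.58]. Speed limits (degrees/s): [159.86, 159.86, 180, 180, 180, 180].

### API

Orientations are given as a 3x3 rotation matrix whose columns are the frame's x, y, z axes.
In Python, from rig import bot gives the robot as it stands.
- The arm moves only by the shell command python3 steer.py 'ROWS'. ROWS is rows parted by semicolons, their numbers by spaces, 1 to 20 of them, each of 7 numbers: dx, dy, dz in m, then a rotation vector rx, ry, rz in degrees, then the opening from 0.0 (shut) to 1.0 (fully open); each row is the pose to reach, as a shift and turn from the pose commanded when the command began, along the tool's axes at that moment; what a row does not reach only later rows make up. A row lasts 1/10 s, in which the tool goes at most 0.05 m and 8.59 degrees, less where a joint would pass 70% of its speed; a pose out of reach is approached as far as the arm can. The fingers move at their own pace and stop on an object; the grip force is fixed at half the most. Time passes only in rows, so rows that do not move let the fingers close. It prints the time, the measured TCP pose, the force, the opening and the grip force at its end.
- bot.read_state(): the state, without advancing time (a new reading comes with each control period).
- bot.capture(name): name is "scene" or "top" or "wrist"; returns a dict with "color" (384x512x3 uint8, red, green, blue), "K" (3x3 intrinsics, pixels), "D" ([k1, k2, p1, p2, k3] as OpenCV has them; the pictures are not rectified), "view" (4x4, takes a point from world to camera coordinates); the wrist camera has in their place "mount" (4x4, takes a point from camera to tool coordinates, whose origin is the TCP and whose axes are the flange's). Camera axes: x right, y up, looking along -z (the intrinsics and any distortion apply to the point x, -y, -z); pixel columns grow to the right and rows downward; lengths in m; the calibration is good to about 2 mm. A picture is of the moment at which its call begins: read the wrist's pose just before it. There is no depth.
- bot.hand_in(): hands the job in; it is judged then, once.
The state is a dict: "time_s": time; "joint_positions": joint angles; "qvel": joint speeds; "tau": joint torques, N m; "position": TCP position; "tcp_rot": TCP orientation; "force": force on the tool from outside, world axes, zero at the start; "moment": the same for the moment, N m; "opening": opening from 0.0 (shut) to 1.0 (fully open); "grasp_force": force on a finger pad.
Only numpy, scipy, OpenCV 4.12 (cv2) and the standard library are available. Lean on these libraries where they do the work, as an engineer would, in place of code of your own. Each camera call takes 0.05 s, during which the arm holds its last target. There are 200 camera calls.

## Working session

There is one attempt and no reset: what is moved stays moved. The work goes in short steps, Python scripts to look and compute and a shell command to move; the robot and the scene stay as the last step left them, time stands still between calls to the robot, and variables do not carry over. Pictures are saved under pics/ and viewed, at most 14 in all, crops included, and the job is handed in when it is done.

```bash
ls; mkdir -p pics
python3 - <<'E'
from rig import bot
import cv2, numpy as np
np.set_printoptions(precision=4,suppress=True)
s=bot.read_state();print(s)
for n in("scene","top"):
    c=bot.capture(n);cv2.imwrite(f"pics/{n}0.png",cv2.cvtColor(c["color"],cv2.COLOR_RGB2BGR))
    print(n,c["K"],c["D"],c["view"])
c=bot.capture("wrist");print(c["K"],c["D"],c["mount"])
E
```

```text
pics
rig.py
steer.py
{'time_s': 0.0, 'joint_positions': array([-85.8015,  30.2815,  82.1557,  -0.0018,  67.6871, -10.2286]), 'qvel': array([-0.0159,  0.0005,  0.0025, -0.098 ,  0.0107, -0.0256]), 'tau': array([ -0.0012, -44.0049, -17.6592,   0.0633,   0.0584,  -0.0002]), 'position': array([ 0.1557, -0.6046,  0.2215]), 'tcp_rot': array([[ 0.9685,  0.2492, -0.0002],
       [ 0.2492, -0.9685,  0.0022],
       [ 0.0004, -0.0021, -1.    ]]), 'force': array([ 0.6143, -0.0113, -0.1685]), 'moment': array([-0.063 , -0.0207, -0.0277]), 'grasp_force': 0.0, 'opening': 1.0035491330620934}
scene [[491.4378   0.     257.2967]
 [  0.     491.4378 188.8804]
 [  0.       0.       1.    ]] [-0.0536  0.      0.      0.      0.    ] [[-0.1184 -0.9927 -0.0236  0.0842]
 [ 0.3827 -0.0676  0.9214 -0.2798]
 [-0.9163  0.1001  0.3879 -1.0424]
 [ 0.      0.      0.      1.    ]]
top [[442.1424   0.     262.7152]
 [  0.     442.1424 198.6165]
 [  0.       0.       1.    ]] [0.0393 0.     0.     0.     0.    ] [[ 0.0009 -0.9999  0.0101 -0.0092]
 [ 0.9994  0.0013  0.0345 -0.5641]
 [-0.0345  0.01    0.9994 -1.4684]
 [ 0.      0.      0.      1.    ]]
[[265.668    0.     251.5273]
 [  0.     265.668  189.8561]
 [  0.       0.       1.    ]] [-0.0549  0.      0.      0.      0.    ] [[ 0.0005  0.9673  0.2537  0.0691]
 [ 1.     -0.0001 -0.0015 -0.0006]
 [-0.0014  0.2537 -0.9673 -0.1627]
 [ 0.      0.      0.      1.    ]]
```

View pics/top0.png

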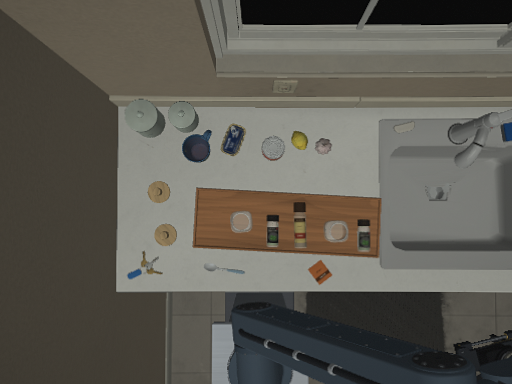

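View pics/scene0.png

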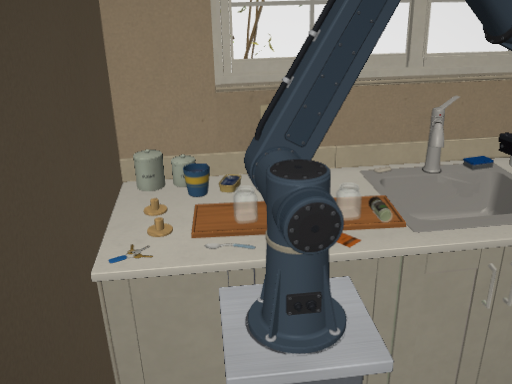

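The top view shows the fallen short jars at about px (273,231) and (364,235) and the tall bottle at (300,225). The glass jars are at (241,222) and (337,232), and the lids at (159,191) and (165,234). The mug is at (197,148) and the tin at (273,148). The scene view agrees with this. Next I'll enlarge the tray and write the helpers.

```bash
cat > h.py <<'E'
import numpy as np, cv2
from scipy.spatial.transform import Rotation as R
from rig import bot
np.set_printoptions(precision=4,suppress=True)
def shot(n,save=None):
    s=bot.read_state(); c=bot.capture(n)
    if n=="wrist":
        T=np.eye(4);T[:3,:3]=s["tcp_rot"];T[:3,3]=s["position"];c["pose"]=T@c["mount"]
    else: c["pose"]=np.linalg.inv(c["view"])
    if save: cv2.imwrite(f"pics/{save}.png",cv2.cvtColor(c["color"],cv2.COLOR_RGB2BGR))
    return c
def ray(c,uv):
    p=cv2.undistortPoints(np.array(uv,float).reshape(-1,1,2),c["K"],c["D"]).reshape(-1,2)
    d=np.c_[p[:,0],-p[:,1],-np.ones(len(p))]@c["pose"][:3,:3].T
    return c["pose"][:3,3],d
def onz(c,uv,z):
    o,d=ray(c,uv); return o+d*((z-o[2])/d[:,2])[:,None]
def pix(c,P):
    Q=np.linalg.inv(c["pose"]); q=np.atleast_2d(P)@Q[:3,:3].T+Q[:3,3]; q=q*[1,-1,-1]
    return cv2.projectPoints(q,np.zeros(3),np.zeros(3),c["K"],c["D"])[0].reshape(-1,2)
def tool(pitch,yaw=0):
    """down tool, x ahead; pitch>0 tips fingers forward (to +x heading), yaw about world z"""
    return (R.from_euler("z",yaw,degrees=True)*R.from_euler("y",-pitch,degrees=True)).as_matrix()@np.diag([1,-1,-1.])
def go(p,rot,grasp=True):
    """shift+turn in tool axes to bring grasp point (or TCP) to p"""
    s=bot.read_state();p=np.array(p,float)
    t=p+0.019*rot[:,2] if grasp else p
    d=s["tcp_rot"].T@(t-s["position"]);r=R.from_matrix(s["tcp_rot"].T@rot).as_rotvec(degrees=True)
    print("go",d.round(4),r.round(2),"rows",max(np.linalg.norm(d)/.05,np.linalg.norm(r)/8.59).round(1))
E
python3 - <<'E'
from h import *
c=shot("top")
im=cv2.cvtColor(c["color"],cv2.COLOR_RGB2BGR)
cv2.imwrite("pics/topc.png",cv2.resize(im[170:275,130:390],None,fx=3,fy=3,interpolation=cv2.INTER_CUBIC))
for n,uv,z in [("lid1",(159,191),.048),("lid2",(165,234),.048),("g1",(241,222),.104),("g2",(337,232),.104),("j1",(273,231),.027),("tall",(300,225),.027),("j2",(364,235),.027),("mug",(197,148),.097),("tin",(273,148),.058),
 ("tray",(195,187),.016),("tray",(380,197),.016),("tray",(380,256),.016),("tray",(194,248),.016)]: print(n,onz(c,uv,z)[0])
E
```

```text
lid1 [0.5871 0.3283 0.048 ]
lid2 [0.4479 0.3077 0.048 ]
g1 [0.4877 0.0601 0.104 ]
g2 [ 0.4569 -0.2397  0.104 ]
j1 [ 0.4568 -0.0424  0.027 ]
tall [ 0.4766 -0.1315  0.027 ]
j2 [ 0.444  -0.3422  0.027 ]
mug [0.7204 0.1994 0.097 ]
tin [ 0.7269 -0.0413  0.058 ]
tray [0.6023 0.2166 0.016 ]
tray [ 0.5698 -0.399   0.016 ]
tray [ 0.3742 -0.3971  0.016 ]
tray [0.4002 0.2186 0.016 ]
```

View pics/topc.png

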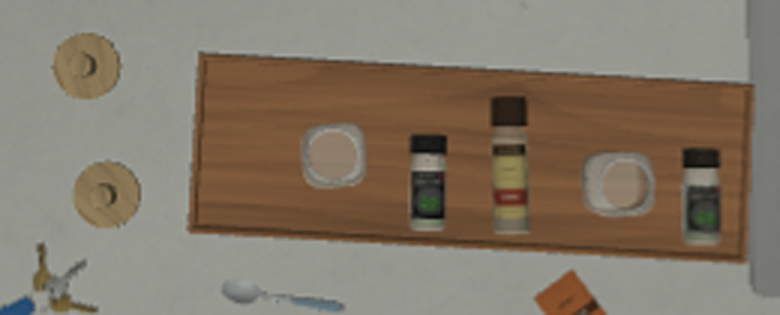

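The enlarged view gives these pixels in the full image:
- **Short jar 1:** u=272.8, v from 215 to 247
- **Tall bottle:** u=300, v from 202 to 248
- **Short jar 2:** u=363.7, v from 220 to 251
- **Glass mouths:** about (240.7,221.7) and (338.7,231.3)

Next is a move over the tray, then a check of how far the tool can pitch.

Run:
```python
from h import *
go([.48,-.15,.42],tool(0))
```

```text
go [ 0.4274 -0.3599 -0.1785] [-0.08 -0.   14.43] rows 11.7
```

```bash
python3 steer.py '0 0 -0.05 0 0 0 1; 0.04 -0.03 -0.1 0 0 2 1; 0.427 -0.36 -0.178 0 0 14.4 1; 0.427 -0.36 -0.178 0 0 14.4 1; 0.427 -0.36 -0.178 0 0 14.4 1; 0.427 -0.36 -0.178 0 0 14.4 1; 0.427 -0.36 -0.178 0 0 14.4 1; 0.427 -0.36 -0.178 0 0 14.4 1; 0.427 -0.36 -0.178 0 0 14.4 1; 0.427 -0.36 -0.178 0 0 14.4 1; 0.427 -0.36 -0.178 0 0 14.4 1; 0.427 -0.36 -0.178 0 0 14.4 1; 0.427 -0.36 -0.178 0 0 14.4 1; 0.427 -0.36 -0.178 0 0 14.4 1; 0.427 -0.36 -0.178 0 0 14.4 1; 0.427 -0.36 -0.178 0 0 14.4 1'
cat >> h.py <<'E'
def log():
    s=bot.read_state()
    open("log.txt","a").write(" ".join(map(str,np.r_[s["joint_positions"],s["position"],s["tcp_rot"].ravel()]))+"\n")
    print(s["time_s"],s["joint_positions"].round(1),s["position"],s["tcp_rot"][:,2])
E
python3 -c "
from h import *
log();c=shot('wrist','w1');cv2.imwrite('pics/w1.png',cv2.cvtColor(c['color'],cv2.COLOR_RGB2BGR))
go([.5,-.13,.28],tool(60))"
```

```text
time_s: 1.8
position: [0.4789, -0.1509, 0.4001]
tcp_rot: [[1.0, -0.0, -0.001], [-0.0, -1.0, 0.0], [-0.001, -0.0, -1.0]]
force: [-0.1, 0.2, 0.1]
opening: 1.002
grasp_force: 0.0
1.8 [-30.2  10.7  84.1  -0.   85.3  59.8] [ 0.4789 -0.1509  0.4001] [-0.0013  0.0001 -1.    ]
go [ 0.0378 -0.0211  0.1295] [ 0.03 60.07 -0.07] rows 7.0
```

View pics/w1.png

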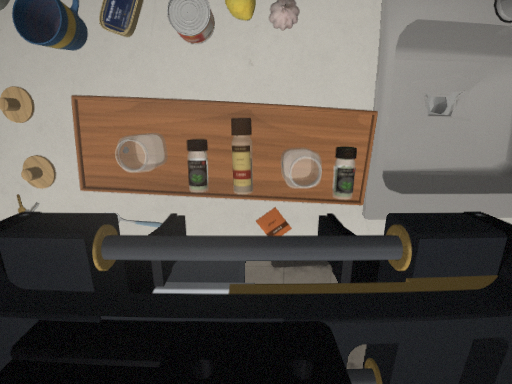

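The wrist view shows all three fallen pieces: jar at (197,165), tall bottle at (241,155), jar at (344,173). The glass jars are at (140,153) and (302,168), and both lids are at the left. Now I'll test the pitch in free air.

```bash
python3 steer.py '0.038 -0.021 0.0 0 20 0 1; 0.038 -0.021 0.05 0 40 0 1;0.038 -0.021 0.13 0 60 0 1;0.038 -0.021 0.13 0 60 0 1;0.038 -0.021 0.13 0 60 0 1;0.038 -0.021 0.13 0 60 0 1;0.038 -0.021 0.13 0 60 0 1;0.038 -0.021 0.13 0 60 0 1;0.038 -0.021 0.13 0 60 0 1;0.038 -0.021 0.13 0 60 0 1;0.038 -0.021 0.13 0 60 0 1;0.038 -0.021 0.13 0 60 0 1'
python3 -c "
from h import *
log()
go([.5,-.13,.28],tool(60));go([.52,-.13,.13],tool(80))"
```

```text
time_s: 3.05
position: [0.5168, -0.1314, 0.2706]
tcp_rot: [[0.498, -0.005, 0.867], [0.0, -1.0, -0.005], [0.867, 0.003, -0.498]]
force: [0.2, 0.5, -0.7]
opening: 1.0
grasp_force: 0.0
3.05 [-50.3  20.1 135.4 114.3  46.8 -64.3] [ 0.5168 -0.1314  0.2706] [ 0.867  -0.0052 -0.4984]
go [-0.0003 -0.0014 -0.0003] [ 0.3  -0.11  0.  ] rows 0.0
go [-0.1138 -0.0019  0.0907] [ 0.3  19.89  0.05] rows 2.9
```

```bash
python3 -c "
from h import *
go([.52,-.13,.2],tool(75))"
python3 steer.py '-0.05 0 0.03 0 8 0 1;-0.06 -0.002 0.056 0 15 0 1;-0.06 -0.002 0.056 0 15 0 1;-0.06 -0.002 0.056 0 15 0 1;-0.06 -0.002 0.056 0 15 0 1;-0.06 -0.002 0.056 0 15 0 1'
python3 -c "
from h import *
log()
go([.52,-.13,.2],tool(75))"
```

```text
go [-0.0547 -0.0017  0.0563] [ 0.3  14.89  0.04] rows 1.7
time_s: 3.65
position: [0.5524, -0.1368, 0.1905]
tcp_rot: [[0.262, 0.006, 0.965], [-0.001, -1.0, 0.007], [0.965, -0.002, -0.262]]
force: [0.2, 0.8, 1.4]
opening: 1.0
grasp_force: 0.0
3.65 [ -50.6   53.3  139.9  131.    83.3 -100.2] [ 0.5524 -0.1368  0.1905] [ 0.9651  0.0065 -0.2619]
go [ 0.0007 -0.0069 -0.0147] [-0.37  0.18 -0.03] rows 0.3
```

```bash
cat > kin.py <<'E'
from h import *
from scipy.optimize import least_squares
E=lambda a,q:R.from_euler(a,q,degrees=True).as_matrix()
def fk(q,p,s4=1,s6=1):
    h,x1,y1,L1,e,L2,d=p
    A=E("z",q[0]);v=np.array([x1,y1,h]);A2=A@E("y",q[1]);A3=A2@E("y",q[2])
    A6=A3@E("z",s4*q[3])@E("y",q[4]);P=A@v+A2@[0,0,L1]+A3@[e,0,L2]+A6@[0,0,d]
    return P,A6@E("z",s6*q[5])
def data():
    D=np.loadtxt("log.txt");s0=[-85.8015,30.2815,82.1557,-.0018,67.6871,-10.2286,.1557,-.6046,.2215,.9685,.2492,-.0002,.2492,-.9685,.0022,.0004,-.0021,-1]
    return np.vstack([s0,D])
def fit():
    D=data();f=lambda p:np.concatenate([fk(r[:6],p)[0]-r[6:9] for r in D]+[1e-3*(p-p0)])
    p0=np.array([.35,0,.1,.45,0,.4,.3]);return least_squares(f,p0).x
if __name__=="__main__":
    p=fit();print(p)
    for r in data():
        P,A=fk(r[:6],p);print(P-r[6:9],A.T@r[9:].reshape(3,3))
E
python3 kin.py
```

```text
[ 0.2741 -0.      0.111   0.5881  0.1141  0.3917  0.3055]
[-0.  0.  0.] [[ 0. -1.  0.]
 [ 1.  0. -0.]
 [-0. -0.  1.]]
[ 0. -0. -0.] [[ 0. -1.  0.]
 [ 1.  0.  0.]
 [-0.  0.  1.]]
[-0.  0. -0.] [[ 0. -1.  0.]
 [ 1. -0.  0.]
 [-0.  0.  1.]]
[ 0. -0. -0.] [[-0. -1.  0.]
 [ 1.  0.  0.]
 [-0.  0.  1.]]
```

```bash
cat > ik.py <<'E'
from kin import *
p=fit()
lo=np.array([-176,-43,12.6,-81.5,.5,-163]);hi=np.array([176,126,139.5,261.5,151,163])
def ik(g,rot):
    t=np.array(g)+.019*rot[:,2];tr=rot@E("z",-90).T if False else rot@np.array([[0,-1,0],[1,0,0],[0,0,1.]]).T
    f=lambda q:np.r_[(fk(q,p)[0]-t)*5,(fk(q,p)[1]-tr).ravel()]
    b=None
    for s in ([-40,30,120,0,60,0],[-40,30,120,120,60,-90],[0,30,120,-60,60,60],[-40,40,120,170,60,-120]):
        r=least_squares(f,s,bounds=(lo,hi),max_nfev=60)
        if b is None or r.cost<b.cost:b=r
        if b.cost<1e-6:break
    return b.x,np.linalg.norm(fk(b.x,p)[0]-t)*1000
if __name__=="__main__":
  for x,y in((.46,-.04),(.52,-.04),(.46,-.13),(.52,-.13),(.46,-.34),(.52,-.34)):
    for z in(.075,.115):
      for yaw in(0,-30):
        print(x,y,z,yaw,[(pi,round(ik([x,y,z],tool(pi,yaw))[1],1)) for pi in(-20,0,60,70,80,90)])
E
python3 ik.py
```

```text
0.46 -0.04 0.075 0 [(-20, np.float64(0.0)), (0, np.float64(0.0)), (60, np.float64(56.6)), (70, np.float64(63.4)), (80, np.float64(39.9)), (90, np.float64(16.0))]
0.46 -0.04 0.075 -30 [(-20, np.float64(0.0)), (0, np.float64(0.0)), (60, np.float64(17.3)), (70, np.float64(16.9)), (80, np.float64(7.7)), (90, np.float64(0.0))]
0.46 -0.04 0.115 0 [(-20, np.float64(0.0)), (0, np.float64(0.0)), (60, np.float64(53.1)), (70, np.float64(74.2)), (80, np.float64(57.6)), (90, np.float64(32.9))]
0.46 -0.04 0.115 -30 [(-20, np.float64(0.0)), (0, np.float64(0.0)), (60, np.float64(19.4)), (70, np.float64(23.2)), (80, np.float64(17.9)), (90, np.float64(5.5))]
0.52 -0.04 0.075 0 [(-20, np.float64(0.0)), (0, np.float64(0.0)), (60, np.float64(12.7)), (70, np.float64(21.0)), (80, np.float64(9.4)), (90, np.float64(0.0))]
0.52 -0.04 0.075 -30 [(-20, np.float64(0.0)), (0, np.float64(0.0)), (60, np.float64(0.0)), (70, np.float64(0.0)), (80, np.float64(0.0)), (90, np.float64(0.0))]
0.52 -0.04 0.115 0 [(-20, np.float64(0.0)), (0, np.float64(0.0)), (60, np.float64(15.3)), (70, np.float64(31.8)), (80, np.float64(2
[... 2047 characters left out ...]
 np.float64(0.0)), (80, np.float64(0.0)), (90, np.float64(0.0))]
0.52 -0.34 0.075 0 [(-20, np.float64(0.0)), (0, np.float64(0.0)), (60, np.float64(0.0)), (70, np.float64(0.0)), (80, np.float64(0.0)), (90, np.float64(0.0))]
0.52 -0.34 0.075 -30 [(-20, np.float64(0.0)), (0, np.float64(0.0)), (60, np.float64(0.0)), (70, np.float64(0.0)), (80, np.float64(0.0)), (90, np.float64(0.0))]
0.52 -0.34 0.115 0 [(-20, np.float64(0.0)), (0, np.float64(0.0)), (60, np.float64(0.0)), (70, np.float64(0.0)), (80, np.float64(0.0)), (90, np.float64(0.0))]
0.52 -0.34 0.115 -30 [(-20, np.float64(0.0)), (0, np.float64(0.0)), (60, np.float64(0.0)), (70, np.float64(0.0)), (80, np.float64(0.0)), (90, np.float64(0.0))]
```

Run:
```python
from ik import *
c=shot("top")
for n,u,v in(("j1",272.8,(215,247)),("tall",300,(202.3,248)),("j2",363.7,(219.7,251.3))): print(n,onz(c,[(u,v[0]),(u,v[1])],.0265)[:,:2])
D=data()[1];T=np.eye(4);T[:3,:3]=D[9:].reshape(3,3);T[:3,3]=D[6:9]
w=bot.capture("wrist");w["pose"]=T@w["mount"]
for n,u,v in(("j1",(197,198),(139,192)),("tall",(241,243),(118,193)),("j2",(345.5,344),(147,198))): print("w",n,onz(w,list(zip(u,v)),.0265)[:,:2])
print(onz(w,[(130,155),(303,170)],.104)[:,:2])
for n,g,t in(("tg",[.515,-.1315,.027],tool(-30)),("tg20",[.515,-.1315,.027],tool(-20)),("up",[.56,-.13,.25],tool(0)),("tp",[.54,-.16,.121],tool(60)),("tp2",[.54,-.16,.121],tool(65)),("1g",[.49,-.0424,.027],tool(-30)),("1p",[.54,-.09,.091],tool(60)),("1p",[.54,-.09,.091],tool(60,-20)),("1p",[.555,-.09,.091],tool(60)),("2g",[.475,-.342,.027],tool(-30)),("2p",[.53,-.345,.091],tool(60,45)),("2p",[.53,-.345,.091],tool(60,30))):
    q,e=ik(g,t);print(n,q.round(0),e.round(1))
```

```text
j1 [[ 0.5095 -0.0417]
 [ 0.4042 -0.0417]]
tall [[ 0.5515 -0.1317]
 [ 0.401  -0.1313]]
j2 [[ 0.4943 -0.3418]
 [ 0.3905 -0.3409]]
w j1 [[ 0.5122 -0.0415]
 [ 0.4027 -0.0382]]
w tall [[ 0.5527 -0.1296]
 [ 0.4007 -0.1325]]
w j2 [[ 0.4971 -0.3398]
 [ 0.3899 -0.3461]]
[[ 0.4906  0.0619]
 [ 0.464  -0.2406]]
tg [-21.  52.  83. -11.  74.  75.] 0.0
tg20 [-22.  48.  90.  -9.  61.  73.] 0.0
up [-24.  26.  89.   0.  65.  66.] 0.0
tp [-48.  51. 133. 133.  63. -93.] 0.0
tp2 [-50.  55. 135. 133.  72. -98.] 0.0
1g [-14.  51.  88.  -7.  70.  80.] 0.0
1p [ -38.   59.  137.  146.   73. -100.] 0.0
1p [-22.  59. 137. 178.  76. -91.] 0.0
1p [-37.  57. 135. 147.  70. -98.] 0.0
2g [-38.  54.  77. -19.  74.  61.] 0.0
2p [-66.  54.  89.  56.  77. -55.] 0.0
2p [-67.  52.  99.  68.  67. -59.] 0.0
```

```bash
python3 -c "
from h import *
go([.50,-.135,.28],tool(0));go([.513,-.131,.16],tool(-30))"
```

```text
go [ 0.0518 -0.0018 -0.0684] [ -0.14 -75.01   0.43] rows 8.7
go [-0.0608 -0.006  -0.0346] [  -0.03 -105.01    0.48] rows 12.2
```

```bash
python3 steer.py '0.05 -0.002 -0.07 0 -8 0 1;0.05 -0.002 -0.07 0 -16 0 1;0.05 -0.002 -0.07 0 -75 0.4 1;0.05 -0.002 -0.07 0 -75 0.4 1;0.05 -0.002 -0.07 0 -75 0.4 1;0.05 -0.002 -0.07 0 -75 0.4 1;0.05 -0.002 -0.07 0 -75 0.4 1;0.05 -0.002 -0.07 0 -75 0.4 1;0.05 -0.002 -0.07 0 -75 0.4 1;0.05 -0.002 -0.07 0 -75 0.4 0.65;-0.061 -0.006 -0.035 0 -105 0.5 0.65;-0.061 -0.006 -0.035 0 -105 0.5 0.65;-0.061 -0.006 -0.035 0 -105 0.5 0.65;-0.061 -0.006 -0.035 0 -105 0.5 0.65;-0.061 -0.006 -0.035 0 -105 0.5 0.65;-0.061 -0.006 -0.035 0 -105 0.5 0.65;-0.061 -0.006 -0.035 0 -105 0.5 0.65;-0.061 -0.006 -0.035 0 -105 0.5 0.65'
python3 -c "
from h import *
log()
go([.513,-.131,.033],tool(-30))"
```

```text
time_s: 5.55
position: [0.5052, -0.13, 0.1427]
tcp_rot: [[0.867, 0.002, -0.498], [0.003, -1.0, 0.001], [-0.498, -0.002, -0.867]]
force: [0.1, -0.6, 0.6]
opening: 0.65
grasp_force: 0.0
5.55 [-20.7  41.6  80.7 -10.1  86.   72.4] [ 0.5052 -0.13    0.1427] [-0.4976  0.0006 -0.8674]
go [0.0613 0.0012 0.1103] [-0.03 -0.16  0.18] rows 2.5
```

```bash
python3 steer.py '0.02 0.001 0.037 0 0 0 0.65;0.041 0.001 0.073 0 0 0 0.65;0.061 0.001 0.11 0 0 0 0.65;0.061 0.001 0.11 0 0 0 0.65;0.061 0.001 0.11 0 0 0 0;0.061 0.001 0.11 0 0 0 0;0.061 0.001 0.11 0 0 0 0;0.061 0.001 0.11 0 0 0 0;0.061 0.001 0.11 0 0 0 0;0.061 0.001 0.11 0 0 0 0;0.051 0.001 0.093 0 0 0 0;0.011 0.001 0.023 0 0 0 0;-0.039 0.001 -0.063 0 0 0 0;-0.039 0.001 -0.063 0 0 0 0;-0.039 0.001 -0.063 0 0 0 0;-0.039 0.001 -0.063 0 0 0 0'
python3 -c "
from h import *
log();shot('wrist','w2')
go([.54,-.16,.19],tool(60))
go([.54,-.16,.125],tool(60))
from ik import ik
for z in(.125,.16,.19):
  for x in (.54,.56):print(z,x,ik([x,-.16,z],tool(60)))"
```

```text
time_s: 7.15
position: [0.5037, -0.1326, 0.2201]
tcp_rot: [[0.87, 0.001, -0.492], [0.001, -1.0, -0.0], [-0.492, -0.0, -0.87]]
force: [0.8, 0.2, -2.5]
opening: 0.464
grasp_force: 29.9
7.15 [-21.   36.1  77.9 -10.2  93.8  70.8] [ 0.5037 -0.1326  0.2201] [-0.4923 -0.0003 -0.8704]
go [0.0652 0.0281 0.0052] [-0.14 89.74  0.  ] rows 10.4
go [0.0975 0.0282 0.0616] [-0.14 89.74  0.  ] rows 10.4
0.125 0.54 (array([-48.2067,  49.9081, 133.3227, 133.1101,  62.1812, -92.7231]), np.float64(1.430961114130184e-07))
0.125 0.56 (array([-45.6169,  48.8645, 130.5861, 134.1542,  59.6165, -89.5449]), np.float64(8.925046918636119e-13))
0.16 0.54 (array([-48.2067,  43.4563, 133.1328, 130.2391,  57.761 , -86.9939]), np.float64(5.579589045500289e-10))
0.16 0.56 (array([-45.6169,  42.7924, 130.4102, 131.2248,  55.3766, -84.1   ]), np.float64(3.521787733787174e-13))
0.19 0.54 (array([-48.2067,  37.8488, 132.519 , 126.9328,  53.8769, -81.1158]), np.float64(7.369614944603283e-13))
0.19 0.56 (array([-45.6169,  37.5471, 129.8406, 127.9072,  51.6692, -78.5253]), np.float64(1.7660422863275496e-07))
```

```bash
python3 steer.py '0.02 0 0 0 8 0 0;0.04 0.01 0 0 16 0 0;0.065 0.028 0.005 0 89.7 0 0;0.065 0.028 0.005 0 89.7 0 0;0.065 0.028 0.005 0 89.7 0 0;0.065 0.028 0.005 0 89.7 0 0;0.065 0.028 0.005 0 89.7 0 0;0.065 0.028 0.005 0 89.7 0 0;0.065 0.028 0.005 0 89.7 0 0;0.065 0.028 0.005 0 89.7 0 0;0.065 0.028 0.005 0 89.7 0 0;0.065 0.028 0.005 0 89.7 0 0;0.065 0.028 0.005 0 89.7 0 0;0.065 0.028 0.005 0 89.7 0 0'
python3 -c "
from h import *
log();shot('scene','s3')
c=cv2.imread('pics/s3.png')[100:260,150:430];cv2.imwrite('pics/s3c.png',cv2.resize(c,None,fx=2.5,fy=2.5))
go([.54,-.16,.122],tool(60))"
```

```text
time_s: 8.6
position: [0.5545, -0.1495, 0.1744]
tcp_rot: [[0.633, 0.047, 0.773], [-0.014, -0.997, 0.073], [0.774, -0.057, -0.63]]
force: [0.3, 1.5, -2.8]
opening: 0.466
grasp_force: 29.9
8.6 [-46.2  31.9 127.1 110.3  40.4 -60.1] [ 0.5545 -0.1495  0.1744] [ 0.7728  0.0727 -0.6304]
go [-0.0433  0.0144  0.0399] [-4.07  9.41 -1.32] rows 1.2
```

View pics/s3c.png

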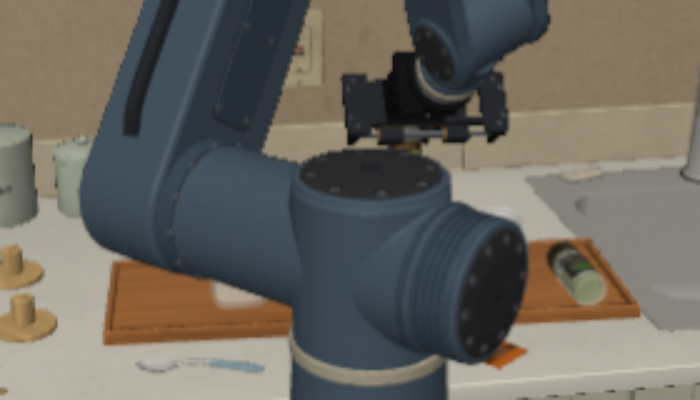

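The scene camera's view of the held bottle is blocked by the arm. It still shows short jar 2 and both lids undisturbed. I'll finish the rotation, then lower.

```bash
python3 steer.py '-0.015 0.014 0.012 -4 9.4 -1.3 0;-0.015 0.014 0.012 -4 9.4 -1.3 0;-0.015 0.014 0.012 -4 9.4 -1.3 0;-0.015 0.014 0.012 -4 9.4 -1.3 0;-0.015 0.014 0.012 -4 9.4 -1.3 0'
python3 -c "
from h import *
log();shot('top','t3');shot('wrist','w3')
go([.54,-.16,.122],tool(60))
a=cv2.imread('pics/t3.png')[150:275,190:390];b=cv2.imread('pics/w3.png')
cv2.imwrite('pics/c3.png',np.hstack([cv2.resize(a,(480,300)),cv2.resize(b,(320,300))]))"
```

```text
time_s: 9.15
position: [0.5565, -0.162, 0.156]
tcp_rot: [[0.497, 0.006, 0.868], [0.002, -1.0, 0.005], [0.868, -0.0, -0.497]]
force: [-0.3, 0.3, -1.6]
opening: 0.464
grasp_force: 29.9
9.15 [-48.7  42.5 132.9 128.8  57.2 -85.8] [ 0.5565 -0.162   0.156 ] [ 0.8676  0.0051 -0.4972]
go [-0.0387 -0.0024  0.0217] [-0.21 -0.29  0.25] rows 0.9
```

View pics/c3.png

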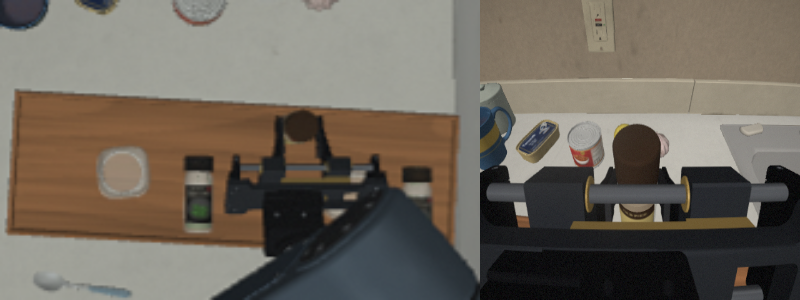

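The top view shows the cap as a round disc at about (301,125) in the crop, so the bottle is upright. The wrist view agrees. Now I'll lower it.

```bash
python3 steer.py '-0.017 -0.002 0.01 0 0 0 0;-0.034 -0.002 0.02 0 0 0 0;-0.036 -0.002 0.021 0 0 0 0;-0.036 -0.002 0.021 0 0 0 0;-0.037 -0.002 0.0215 0 0 0 0;-0.037 -0.002 0.0215 0 0 0 0'
python3 steer.py '-0.001 0 0.0005 0 0 0 0;-0.002 0 0.001 0 0 0 0;-0.002 0 0.001 0 0 0 0'
python3 steer.py '-0.001 0 0.0005 0 0 0 0;-0.002 0 0.001 0 0 0 0;-0.002 0 0.001 0 0 0 0'
```

```text
time_s: 9.85
position: [0.5566, -0.1606, 0.1138]
tcp_rot: [[0.496, 0.004, 0.868], [0.003, -1.0, 0.003], [0.868, 0.002, -0.496]]
force: [0.2, 0.3, -2.5]
opening: 0.463
grasp_force: 29.9
time_s: 10.15
position: [0.5563, -0.1606, 0.1105]
tcp_rot: [[0.497, 0.004, 0.868], [0.002, -1.0, 0.003], [0.868, 0.001, -0.497]]
force: [0.5, 0.4, -1.7]
opening: 0.464
grasp_force: 29.9
time_s: 10.45
position: [0.5561, -0.1606, 0.1079]
tcp_rot: [[0.497, 0.004, 0.868], [0.002, -1.0, 0.003], [0.868, 0.0, -0.497]]
force: [-0.1, -0.6, -1.9]
opening: 0.464
grasp_force: 29.9
```

```bash
python3 steer.py '-0.001 0 0.0005 0 0 0 0;-0.0015 0 0.001 0 0 0 0;-0.0015 0 0.001 0 0 0 0'
python3 steer.py '-0.001 0 0.0005 0 0 0 0;-0.0015 0 0.001 0 0 0 0;-0.0015 0 0.001 0 0 0 0'
python3 steer.py '-0.001 0 0.0005 0 0 0 0;-0.0015 0 0.001 0 0 0 0;-0.0015 0 0.001 0 0 0 0'
```

```text
time_s: 10.75
position: [0.5563, -0.1605, 0.1062]
tcp_rot: [[0.497, 0.004, 0.868], [0.002, -1.0, 0.003], [0.868, 0.0, -0.497]]
force: [-0.7, 0.6, -1.4]
opening: 0.461
grasp_force: 29.9
time_s: 11.05
position: [0.5564, -0.1606, 0.1045]
tcp_rot: [[0.497, 0.004, 0.868], [0.002, -1.0, 0.003], [0.868, 0.0, -0.497]]
force: [-0.4, -0.6, -1.5]
opening: 0.467
grasp_force: 29.9
time_s: 11.35
position: [0.5566, -0.1606, 0.1029]
tcp_rot: [[0.496, 0.004, 0.868], [0.002, -1.0, 0.003], [0.868, 0.001, -0.496]]
force: [-0.4, -0.1, -1.3]
opening: 0.467
grasp_force: 29.9
```

```bash
python3 steer.py '-0.001 0 0.0005 0 0 0 0;-0.0015 0 0.001 0 0 0 0;-0.0015 0 0.001 0 0 0 0'
python3 steer.py '-0.001 0 0.0005 0 0 0 0;-0.0015 0 0.001 0 0 0 0;-0.0015 0 0.001 0 0 0 0'
python3 - <<'E'
from h import *
w=shot("wrist","w4");b=cv2.imread("pics/w4.png");cv2.imwrite("pics/w4c.png",cv2.resize(b[100:340,80:440],None,fx=2,fy=2))
E
```

```text
time_s: 11.65
position: [0.5573, -0.1607, 0.1028]
tcp_rot: [[0.492, 0.003, 0.87], [0.003, -1.0, 0.002], [0.87, 0.001, -0.492]]
force: [-1.2, -0.6, 6.5]
opening: 0.463
grasp_force: 29.9
time_s: 11.95
position: [0.5579, -0.1611, 0.1027]
tcp_rot: [[0.489, 0.002, 0.872], [0.003, -1.0, 0.001], [0.872, 0.002, -0.489]]
force: [-2.9, -0.4, 12.4]
opening: 0.466
grasp_force: 30.0
```

Contact came with the grasp point at z≈0.112. I'll ease off, release and retreat along the tool axis.

```bash
python3 steer.py '0.0015 0 -0.001 0 0 0 0;0.0025 0 -0.0015 0 0 0 0;0.0025 0 -0.0015 0 0 0 0.62;0.0025 0 -0.0015 0 0 0 0.62;0.0025 0 -0.0015 0 0 0 0.62;0.0025 0 -0.0015 0 0 0 0.62;0.0025 0 -0.0015 0 0 0 0.62;0.0025 0 -0.015 0 0 0 0.62;0.0025 0 -0.03 0 0 0 0.62;0.0025 0 -0.06 0 0 0 0.62;0.0025 0 -0.1 0 0 0 0.62;0.0025 0 -0.13 0 0 0 0.62;0.0025 0 -0.13 0 0 0 0.62'
python3 -c "
from h import *
log();shot('wrist','w5')
b=cv2.imread('pics/w5.png');cv2.imwrite('pics/w5c.png',b[0:260])
go([.48,-.06,.30],tool(0));go([.488,-.041,.15],tool(-30))"
```

```text
time_s: 13.3
position: [0.4727, -0.1898, 0.1754]
tcp_rot: [[0.509, 0.018, 0.86], [0.004, -1.0, 0.018], [0.86, -0.006, -0.509]]
force: [0.3, -0.6, -0.1]
opening: 0.619
grasp_force: 0.0
13.3 [-65.7  40.4 140.  113.3  59.5 -90. ] [ 0.4727 -0.1898  0.1754] [ 0.8603  0.0181 -0.5095]
go [ 0.0955 -0.1295 -0.0459] [ -0.93 -59.32   0.77] rows 6.9
go [-0.032  -0.1474  0.0284] [ -0.74 -89.32   1.05] rows 10.4
```

View pics/w5c.png

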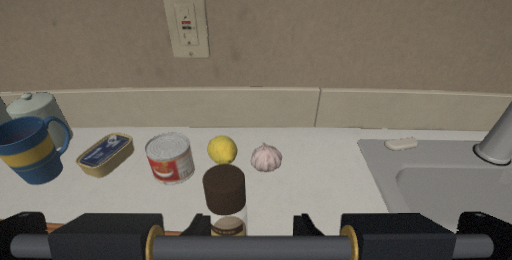

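The tall bottle stands, with its cap at (225,190). Next I go to short jar 1.

```bash
python3 steer.py '0.05 -0.03 -0.03 0 0 0 0.62;0.095 -0.06 -0.046 0 -8 0 0.62;0.095 -0.13 -0.046 0 -59 0.7 0.62;0.095 -0.13 -0.046 0 -59 0.7 0.62;0.095 -0.13 -0.046 0 -59 0.7 0.62;0.095 -0.13 -0.046 0 -59 0.7 0.62;0.095 -0.13 -0.046 0 -59 0.7 0.62;0.095 -0.13 -0.046 0 -59 0.7 0.62;0.095 -0.13 -0.046 0 -59 0.7 0.62;-0.032 -0.147 0.028 0 -89 1 0.62;-0.032 -0.147 0.028 0 -89 1 0.62;-0.032 -0.147 0.028 0 -89 1 0.62;-0.032 -0.147 0.028 0 -89 1 0.62;-0.032 -0.147 0.028 0 -89 1 0.62;-0.032 -0.147 0.028 0 -89 1 0.62;-0.032 -0.147 0.028 0 -89 1 0.62'
python3 - <<'E'
from h import *
log();go([.488,-.041,.033],tool(-30))
c=shot("top","t6");w=shot("wrist","w6")
cv2.imwrite('pics/c6.png',np.hstack([cv2.resize(cv2.imread('pics/t6.png')[150:275,190:390],(480,300)),cv2.resize(cv2.imread('pics/w6.png'),(320,300))]))
E
```

```text
time_s: 14.95
position: [0.4771, -0.0375, 0.1321]
tcp_rot: [[0.869, 0.011, -0.495], [0.018, -1.0, 0.01], [-0.495, -0.018, -0.869]]
force: [-0.5, -0.1, -0.6]
opening: 0.619
grasp_force: 0.0
14.95 [-13.8  39.9  87.3  -6.3  81.9  77.8] [ 0.4771 -0.0375  0.1321] [-0.4955  0.0099 -0.8686]
go [0.0583 0.0056 0.0996] [-0.56 -0.3   1.04] rows 2.3
```

View pics/c6.png

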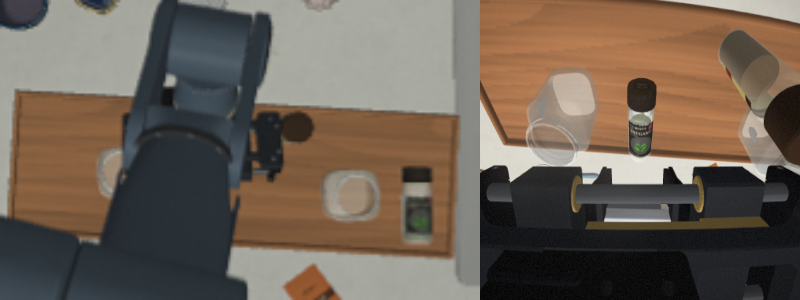

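The top crop shows the tall bottle's cap round at (298,127). In the wrist crop the jar lies at (641,118), next to glass jar 1 at (562,115). The wide gripper body would foul that glass, so I'll grasp with the tool rolled about the jar's axis, left end up.

```bash
cat >> h.py <<'E'
def roll(r,rot): return R.from_euler("x",r,degrees=True).as_matrix()@rot
E
python3 - <<'E'
from h import *
from ik import ik
w=shot("wrist")
s=w["color"]
uv=[(161/320*512*1.0,0)]
# jar in crop (x-480)*1.6 , y*1.28
P=[((641-480)*1.6,80*1.28),((640-480)*1.6,157*1.28)]
print("jar",onz(w,P,.0265))
print("g1 mouth",onz(w,[((553-480)*1.6,141*1.28)],.104))
T=roll(17,tool(0))
go([.475,-.0448,.16],T);go([.475,-.0448,.039],T)
for x in(.54,.55,.56):
  for pi in (75,80,85,90):print(x,pi,*ik([x,-.09,.077],tool(pi)))
E
```

```text
jar [[ 0.5173 -0.0397  0.0265]
 [ 0.3973 -0.0412  0.0265]]
g1 mouth [[0.4965 0.0568 0.104 ]]
go [-0.0081  0.0014 -0.0092] [15.69 29.32 -3.45] rows 3.9
go [0.0513 0.0038 0.0962] [15.69 29.32 -3.45] rows 3.9
0.54 75 [ -42.3824   76.926   137.9554  138.3985  101.2864 -113.147 ] 2.8137706744476332e-12
0.54 80 [ -43.2167   81.1522  136.9367  134.8991  107.8223 -116.3409] 1.9229626863835638e-13
0.54 85 [ -43.7355   84.6994  135.3273  131.4027  113.3402 -118.9635] 4.756028082413897e-07
0.54 90 [ -43.9116   87.6024  133.2236  128.1676  118.0978 -120.9302] 2.4789480298228534e-08
0.55 75 [ -40.9195   75.2143  136.5203  140.1082   99.4266 -110.4406] 2.0014830212433604e-13
0.55 80 [ -41.6983   79.4178  135.577   136.9775  106.2275 -113.4113] 1.1035352886222339e-07
0.55 85 [ -42.1821   83.0069  134.0511  133.8061  112.0429 -115.885 ] 2.0904459538831583e-08
0.55 90 [ -42.3462   85.9943  132.0293  130.8379  117.0822 -117.7771] 2.0909864260214263e-09
0.56 75 [ -39.5518   73.6634  135.1021  141.6497   97.5577 -108.0061] 6.381215039833202e-08
0.56 80 [ -40.2803   77.8307  134.2266  138.8625  104.5719 -110.7665] 6.834808767683577e-09
0.56 85 [ -40.7324   81.4434  132.7764  136.0032  110.6375 -113.0867] 5.082183765497407e-10
0.56 90 [ -40.8857   84.4962  130.83    133.2998  115.9223 -114.8865] 1.8808765027125498e-10
```

```bash
python3 steer.py '-0.008 0.001 -0.009 15.7 29.3 -3.4 0.6;-0.008 0.001 -0.009 15.7 29.3 -3.4 0.6;-0.008 0.001 -0.009 15.7 29.3 -3.4 0.6;-0.008 0.001 -0.009 15.7 29.3 -3.4 0.6;-0.008 0.001 -0.009 15.7 29.3 -3.4 0.6;-0.008 0.001 -0.009 15.7 29.3 -3.4 0.6'
python3 -c "
from h import *
log();go([.475,-.0443,.039],roll(17,tool(0)))
w=shot('wrist','w7');t=shot('top','t7')
cv2.imwrite('pics/c7.png',np.hstack([cv2.resize(cv2.imread('pics/t7.png')[150:275,190:390],(400,250)),cv2.resize(cv2.imread('pics/w7.png'),(333,250))]))"
```

```text
time_s: 15.7
position: [0.4741, -0.0404, 0.1451]
tcp_rot: [[1.0, -0.005, 0.005], [-0.006, -0.957, 0.289], [0.003, -0.289, -0.957]]
force: [0.1, 0.2, 0.3]
opening: 0.603
grasp_force: 0.0
15.7 [-28.3  28.1 106.3  18.3  54.9  50.2] [ 0.4741 -0.0404  0.1451] [ 0.0048  0.289  -0.9573]
go [0.0005 0.0343 0.1194] [ 0.2  -0.28 -0.27] rows 2.5
```

View pics/c7.png

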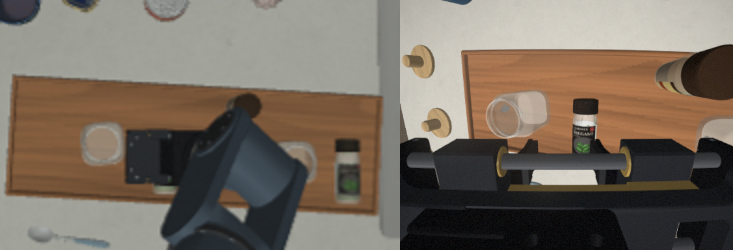

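The top crop shows the gripper body just right of glass jar 1 (edge at 125). The wrist crop shows the jar centred between the fingers at (585,127). Descending and gripping.

```bash
python3 steer.py '0 0.011 0.04 0 0 0 0.6;0 0.022 0.08 0 0 0 0.6;0 0.029 0.1 0 0 0 0.6;0 0.034 0.119 0 0 0 0.6;0 0.034 0.119 0 0 0 0.6'
python3 steer.py '0 0 0 0 0 0 0;0 0 0 0 0 0 0;0 0 0 0 0 0 0;0 0 0 0 0 0 0;0 0 0 0 0 0 0;0 -0.001 -0.005 0 0 0 0;0 -0.006 -0.02 0 0 0 0;0 -0.015 -0.055 0 0 0 0;0 -0.029 -0.1 0 0 0 0;0 -0.043 -0.15 0 0 0 0;0 -0.058 -0.2 0 0 0 0;0 -0.058 -0.2 0 0 0 0;0 -0.058 -0.2 0 0 0 0'
python3 -c "
from h import *
log();go([.57,-.09,.25],tool(45));go([.55,-.09,.16],tool(85))
from ik import ik
for z in(.1,.13,.16):
  for x in (.55,.57,.59):print(z,x,*ik([x,-.09,z],tool(85)))"
```

```text
time_s: 16.3
position: [0.4759, -0.0376, 0.0186]
tcp_rot: [[1.0, -0.002, 0.001], [-0.002, -0.957, 0.291], [0.001, -0.291, -0.957]]
force: [-0.0, 0.7, 0.2]
opening: 0.601
grasp_force: 0.0
time_s: 17.6
position: [0.4755, -0.0416, 0.2306]
tcp_rot: [[1.0, -0.002, 0.009], [-0.004, -0.958, 0.287], [0.008, -0.287, -0.958]]
force: [0.4, 0.9, -1.0]
opening: 0.464
grasp_force: 30.0
17.6 [-28.4  20.3 101.4  16.2  66.9  54.3] [ 0.4755 -0.0416  0.2306] [ 0.0091  0.2867 -0.958 ]
go [ 0.1081  0.0445 -0.0186] [-15.71  44.17  -6.71] rows 5.5
go [0.093  0.0669 0.0562] [-13.33  83.85 -12.49] rows 10.0
0.1 0.55 [ -42.182    80.1937  135.8848  134.0869  111.3632 -115.126 ] 8.198866321684635e-08
0.1 0.57 [ -39.3766   77.0725  133.1972  138.2861  108.2333 -109.6757] 5.6002438400578696e-11
0.1 0.59 [ -36.9134   74.4514  130.5333  141.743   104.9172 -105.2202] 6.626552854390357e-13
0.13 0.55 [ -42.182    76.1457  138.0175  134.6043  110.0244 -113.6618] 4.1927149140386026e-07
0.13 0.57 [ -39.3766   72.915   135.1452  138.745   106.578  -108.1418] 2.0682012228660769e-10
0.13 0.59 [ -36.9134   70.2647  132.3319  142.1096  103.0372 -103.7027] 9.395990030364597e-13
0.16 0.55 [ -42.1516   71.4238  139.5     135.2929  107.7762 -111.2673] 1.4618220693598627
0.16 0.57 [ -39.3766   68.3171  136.7458  139.2883  104.3151 -106.1026] 1.3305019409857888e-09
0.16 0.59 [ -36.9134   65.7077  133.7949  142.5054  100.5887 -101.7702] 6.685868231518457e-13
```

```bash
python3 -c "
from h import *
go([.575,-.085,.25],tool(60))
from ik import ik
for z,x,p in((.25,.575,60),(.16,.555,60),(.125,.555,60),(.115,.555,70),(.11,.555,85)):print(z,x,p,*ik([x,-.085,z],tool(p)))"
```

```text
go [ 0.1162  0.0385 -0.0208] [-15.    59.06  -8.88] rows 7.2
0.25 0.575 60 [-33.7594  27.0406 129.4374 133.7448  41.7718 -70.5536] 1.1714383766527397e-09
0.16 0.555 60 [-35.8787  44.2093 135.4113 143.992   59.6929 -89.7425] 2.9634845277824205e-13
0.125 0.555 60 [-35.8787  51.0121 135.6151 146.0791  65.4381 -94.2648] 4.74449241108378e-08
0.115 0.555 70 [ -38.4174   63.6366  137.9301  144.2274   87.2808 -103.2187] 7.13414646776058e-09
0.11 0.555 85 [ -40.6163   78.3208  136.1641  136.0471  110.8738 -113.2332] 3.122691394640005e-08
```

```bash
python3 steer.py '0.04 0.01 -0.02 -4 8 -1 0;0.08 0.02 -0.02 -8 16 -3 0;0.116 0.038 -0.021 -15 59 -8.9 0;0.116 0.038 -0.021 -15 59 -8.9 0;0.116 0.038 -0.021 -15 59 -8.9 0;0.116 0.038 -0.021 -15 59 -8.9 0;0.116 0.038 -0.021 -15 59 -8.9 0;0.116 0.038 -0.021 -15 59 -8.9 0;0.116 0.038 -0.021 -15 59 -8.9 0;0.116 0.038 -0.021 -15 59 -8.9 0;0.116 0.038 -0.021 -15 59 -8.9 0;0.116 0.038 -0.021 -15 59 -8.9 0;0.116 0.038 -0.021 -15 59 -8.9 0;0.116 0.038 -0.021 -15 59 -8.9 0'
python3 -c "
from h import *
log();go([.575,-.085,.25],tool(60));go([.555,-.085,.16],tool(60))"
```

```text
time_s: 19.0
position: [0.59, -0.0832, 0.2365]
tcp_rot: [[0.509, 0.001, 0.861], [-0.005, -1.0, 0.004], [0.861, -0.006, -0.509]]
force: [-0.7, -0.8, -1.1]
opening: 0.462
grasp_force: 30.0
19.0 [-33.7  27.3 129.5 133.4  41.5 -70.2] [ 0.59   -0.0832  0.2365] [ 0.861   0.0044 -0.5085]
go [ 0.0041  0.0018 -0.0008] [-0.25  0.57 -0.27] rows 0.1
go [-0.0835  0.0023  0.0278] [-0.25  0.57 -0.27] rows 1.8
```

```bash
python3 steer.py '-0.02 0 0 0 0 0 0;-0.05 0.002 0.015 0 0 0 0;-0.083 0.002 0.028 0 0.6 0 0;-0.083 0.002 0.028 0 0.6 0 0;-0.083 0.002 0.028 0 0.6 0 0'
python3 -c "
from h import *
log();go([.555,-.085,.115],tool(70));go([.555,-.085,.11],tool(86))"
```

```text
time_s: 19.5
position: [0.5738, -0.0856, 0.1521]
tcp_rot: [[0.496, 0.001, 0.868], [-0.004, -1.0, 0.004], [0.868, -0.006, -0.496]]
force: [0.4, -0.5, 0.2]
opening: 0.461
grasp_force: 30.0
19.5 [-36.   44.  135.1 143.4  59.6 -89. ] [ 0.5738 -0.0856  0.1521] [ 0.8684  0.004  -0.4958]
go [-0.0383 -0.0004  0.0208] [-0.21  9.73 -0.27] rows 1.1
go [-0.0376 -0.0004  0.0217] [-0.17 25.73 -0.3 ] rows 3.0
```

```bash
python3 steer.py '-0.02 0 0.01 0 5 0 0;-0.038 0 0.021 0 9.7 0 0;-0.038 0 0.0215 0 15 0 0;-0.038 0 0.0215 0 20 0 0;-0.038 0 0.0215 0 25.7 -0.3 0;-0.038 0 0.0215 0 25.7 -0.3 0;-0.038 0 0.0215 0 25.7 -0.3 0'
python3 -c "
from h import *
log();go([.555,-.085,.079],tool(86))
shot('top','t8');shot('wrist','w8');shot('scene','s8')
cv2.imwrite('pics/c8.png',np.hstack([cv2.resize(cv2.imread('pics/t8.png')[150:275,190:390],(400,250)),cv2.resize(cv2.imread('pics/w8.png'),(333,250))]))"
```

```text
time_s: 20.2
position: [0.5744, -0.0862, 0.1124]
tcp_rot: [[0.065, 0.003, 0.998], [0.006, -1.0, 0.003], [0.998, 0.005, -0.065]]
force: [-0.4, 0.7, -0.9]
opening: 0.46
grasp_force: 30.0
20.2 [ -41.    78.6  135.9  135.   111.8 -113.9] [ 0.5744 -0.0862  0.1124] [ 0.9979  0.003  -0.0648]
go [-0.0347 -0.0014  0.0018] [-0.17 -0.28  0.32] rows 0.7
```

View pics/c8.png

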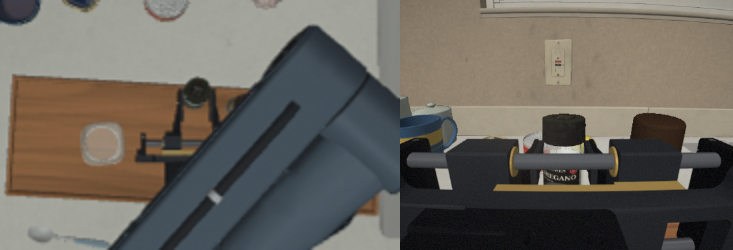

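The short jar is upright in the grip with its cap round at (197,92) in the top crop. The tall bottle stands to the right, and the body is clear of glass jar 1. Lowering to contact.

```bash
python3 steer.py '-0.015 0 0.001 0 0 0 0;-0.029 0 0.002 0 0 0 0;-0.029 0 0.002 0 0 0 0;-0.029 0 0.002 0 0 0 0'
python3 steer.py '-0.002 0 0 0 0 0 0;-0.003 0 0 0 0 0 0;-0.003 0 0 0 0 0 0' | grep -E "pos|force:"
python3 steer.py '-0.002 0 0 0 0 0 0;-0.002 0 0 0 0 0 0;-0.002 0 0 0 0 0 0' | grep -E "pos|force:"
python3 steer.py '-0.002 0 0 0 0 0 0;-0.002 0 0 0 0 0 0;-0.002 0 0 0 0 0 0' | grep -E "pos|force:"
```

```text
time_s: 20.75
position: [0.5738, -0.0861, 0.0868]
tcp_rot: [[0.055, 0.002, 0.999], [0.002, -1.0, 0.001], [0.999, 0.002, -0.055]]
force: [-5.1, 0.3, 12.2]
opening: 0.46
grasp_force: 30.0
position: [0.5737, -0.0862, 0.0866]
force: [-5.5, -0.5, 19.5]
grasp_force: 30.0
position: [0.5736, -0.0862, 0.0865]
force: [-6.9, 0.0, 23.9]
grasp_force: 30.0
position: [0.5735, -0.0863, 0.0865]
force: [-7.0, 0.6, 28.5]
grasp_force: 30.0
```

The contact is about 10 mm too high, and there's a reason for it. The jar's axis sits 13 mm beyond the grasp point, so its foot is on the tray's back rim. I'll lift, shift 22 mm towards the robot and try again.

```bash
python3 steer.py '0.01 0 0 0 0 0 0;0.02 0 -0.001 0 0 0 0;0.02 0 -0.012 0 0 0 0;0.02 0 -0.023 0 0 0 0;0.02 0 -0.023 0 0 0 0;0.02 0 -0.023 0 0 0 0'
python3 -c "
from h import *
log();go([.532,-.085,.08],tool(85))
c=shot('top');print(onz(c,[(314.2,202.9)],.156), onz(c,[(195,187),(380,197)],.016))"
```

```text
time_s: 22.25
position: [0.5514, -0.0863, 0.0946]
tcp_rot: [[0.07, 0.001, 0.998], [0.003, -1.0, 0.001], [0.998, 0.003, -0.07]]
force: [-0.5, 0.1, -1.2]
opening: 0.458
grasp_force: 30.0
22.25 [ -44.5   84.8  137.7  129.2  115.4 -121.8] [ 0.5514 -0.0863  0.0946] [ 0.9976  0.0011 -0.0696]
go [-0.0162 -0.0013  0.0007] [-0.06 -1.01  0.16] rows 0.3
[[ 0.5464 -0.1622  0.156 ]] [[ 0.6023  0.2166  0.016 ]
 [ 0.5698 -0.399   0.016 ]]
```

```bash
python3 steer.py '-0.01 0 0 0 0 0 0;-0.016 0 0 0 0 0 0;-0.016 0 0 0 0 0 0' | grep -E "pos|force:"
python3 steer.py '-0.002 0 0 0 0 0 0;-0.002 0 0 0 0 0 0;-0.002 0 0 0 0 0 0' | grep -E "pos|force:"
python3 steer.py '-0.002 0 0 0 0 0 0;-0.002 0 0 0 0 0 0;-0.002 0 0 0 0 0 0' | grep -E "pos|force:"
```

```text
position: [0.5503, -0.0859, 0.0777]
force: [0.9, -0.7, -1.6]
grasp_force: 30.0
position: [0.55, -0.0859, 0.0771]
force: [0.4, 0.8, -0.6]
grasp_force: 30.0
position: [0.5499, -0.086, 0.0769]
force: [-1.8, 0.3, 5.8]
grasp_force: 30.0
```

Contact is at the expected height. Releasing and leaving upward.

```bash
python3 steer.py '0.0015 0 0 0 0 0 0;0.002 0 0 0 0 0 0.62;0.002 0 0 0 0 0 0.62;0.002 0 0 0 0 0 0.62;0.002 0 0 0 0 0 0.62;0.01 0 0 0 -4 0 0.62;0.02 0 -0.003 0 -8 0 0.62;0.04 0 -0.006 0 -16 0 0.62;0.06 0 -0.008 0 -24 0 0.62;0.08 0 -0.01 0 -32 0 0.62;0.11 0 0 0 -40 0 0.62;0.15 0 0.02 0 -48 0 0.62;0.19 0 0.02 0 -56 0 0.62;0.19 0 0.02 0 -56 0 0.62'
python3 -c "
from h import *
log();shot('top','t9');shot('wrist','w9');shot('scene','s9')
cv2.imwrite('pics/c9.png',np.hstack([cv2.resize(cv2.imread('pics/t9.png')[150:275,190:390],(400,250)),cv2.resize(cv2.imread('pics/w9.png'),(333,250))]))
go([.47,-.34,.25],tool(0))"
```

```text
time_s: 24.6
position: [0.5708, -0.0504, 0.1947]
tcp_rot: [[0.666, 0.109, 0.738], [-0.007, -0.988, 0.152], [0.746, -0.106, -0.657]]
force: [0.3, 1.5, 0.1]
opening: 0.622
grasp_force: 0.0
24.6 [-33.7  27.2 126.4 108.9  34.5 -48. ] [ 0.5708 -0.0504  0.1947] [ 0.7384  0.1516 -0.6571]
go [-0.0378  0.2709 -0.1428] [ -8.29 -48.42   3.35] rows 6.2
```

View pics/c9.png

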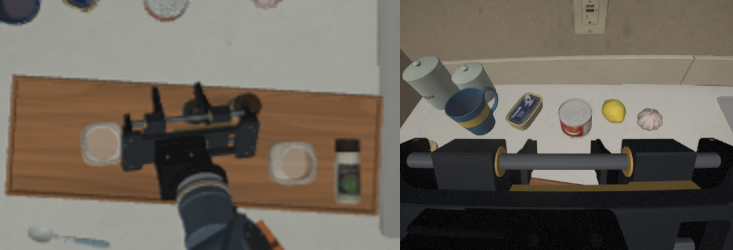

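The top crop shows the short jar's cap behind the fingers, and nothing looks displaced. I'll back away and go to short jar 2, again with a rolled grasp because glass jar 2 is beside it.

```bash
python3 steer.py '0.04 0 -0.03 0 0 0 0.62;0.06 0 -0.06 0 -8 0 0.62;0.03 0.1 -0.14 -4 -20 1 0.62;-0.038 0.271 -0.143 -8.3 -48.4 3.3 0.62;-0.038 0.271 -0.143 -8.3 -48.4 3.3 0.62;-0.038 0.271 -0.143 -8.3 -48.4 3.3 0.62;-0.038 0.271 -0.143 -8.3 -48.4 3.3 0.62;-0.038 0.271 -0.143 -8.3 -48.4 3.3 0.62;-0.038 0.271 -0.143 -8.3 -48.4 3.3 0.62;-0.038 0.271 -0.143 -8.3 -48.4 3.3 0.62;-0.038 0.271 -0.143 -8.3 -48.4 3.3 0.62;-0.038 0.271 -0.143 -8.3 -48.4 3.3 0.62'
python3 - <<'E'
from h import *
from ik import ik
log();go([.462,-.3455,.16],roll(17,tool(0)))
shot('top','t10');shot('wrist','w10')
cv2.imwrite('pics/c10.png',np.hstack([cv2.resize(cv2.imread('pics/t10.png')[150:275,190:390],(400,250)),cv2.resize(cv2.imread('pics/w10.png'),(333,250))]))
for z,p,y in((.2,60,45),(.13,60,45),(.12,88,45),(.078,88,45),(.12,88,30)):print(z,p,*ik([.5,-.354,z],tool(p,y)))
E
```

```text
time_s: 25.95
position: [0.4673, -0.3402, 0.2255]
tcp_rot: [[1.0, -0.002, -0.006], [-0.002, -1.0, 0.01], [-0.006, -0.01, -1.0]]
force: [-0.0, 0.8, 0.1]
opening: 0.617
grasp_force: 0.0
25.95 [-47.2  26.7  88.3   0.2  65.7  42.9] [ 0.4673 -0.3402  0.2255] [-0.0062  0.0104 -0.9999]
go [-0.0048  0.0007  0.0837] [16.4   0.33 -0.18] rows 1.9
0.2 60 [-68.7851  43.9802  89.9917  52.7621  84.5034 -48.5783] 5.267268946516389e-08
0.13 60 [-68.7851  50.3619  90.5852  53.5067  80.3153 -54.207 ] 1.1431387968869333e-07
0.12 88 [-71.9954  64.4518  86.4696  65.0964 100.9513 -63.8267] 3.563303069229671e-08
0.078 88 [-71.9954  68.5486  84.7762  64.6953  99.9314 -66.0397] 4.885317260252803e-08
0.12 88 [-74.6005  63.4013  97.4836  75.5362  92.8385 -71.5015] 3.8757643878445876e-08
```

View pics/c10.png

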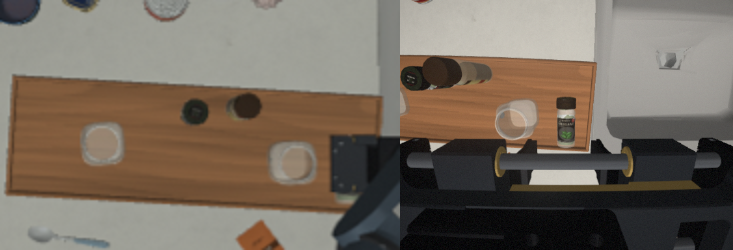

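Both bottles stand, with caps at (195,111) and (246,105) in the top crop. Jar 2 is centred at (566,122) in the wrist crop, with glass jar 2 just left of it.

```bash
python3 -c "
from h import *
w=shot('wrist');print(onz(w,[(256,149),(255,226)],.0265))"
python3 steer.py '-0.005 0.001 0.03 8 0 0 0.6;-0.005 0.001 0.084 16.4 0.3 0 0.6;-0.005 0.001 0.084 16.4 0.3 0 0.6;-0.005 0.001 0.084 16.4 0.3 0 0.6'
python3 -c "
from h import *
log();go([.462,-.3455,.039],roll(17,tool(0)))"
```

```text
[[ 0.4979 -0.3418  0.0265]
 [ 0.3855 -0.3408  0.0265]]
time_s: 26.5
position: [0.4626, -0.3383, 0.1426]
tcp_rot: [[1.0, -0.002, -0.002], [-0.001, -0.957, 0.291], [-0.002, -0.291, -0.957]]
force: [0.1, 0.8, 0.2]
opening: 0.602
grasp_force: 0.0
26.5 [-52.8  37.   86.   10.6  71.   32.6] [ 0.4626 -0.3383  0.1426] [-0.002   0.2908 -0.9568]
go [-0.0003  0.037   0.116 ] [ 0.09  0.11 -0.1 ] rows 2.4
```

```bash
python3 steer.py '0 0.012 0.04 0 0 0 0.6;0 0.024 0.08 0 0 0 0.6;0 0.031 0.1 0 0 0 0.6;0 0.037 0.116 0 0 0 0.6;0 0.037 0.116 0 0 0 0.6'
python3 steer.py '0 0 0 0 0 0 0;0 0 0 0 0 0 0;0 0 0 0 0 0 0;0 0 0 0 0 0 0;0 0 0 0 0 0 0;0 -0.001 -0.005 0 0 0 0;0 -0.006 -0.02 0 0 0 0;0 -0.015 -0.055 0 0 0 0;0 -0.029 -0.1 0 0 0 0;0 -0.043 -0.15 0 0 0 0;0 -0.053 -0.18 0 0 0 0;0 -0.053 -0.18 0 0 0 0'
python3 -c "
from h import *
log();go([.48,-.36,.24],tool(60,45))"
```

```text
time_s: 27.0
position: [0.4649, -0.3426, 0.0254]
tcp_rot: [[1.0, 0.002, 0.003], [0.001, -0.959, 0.283], [0.004, -0.283, -0.959]]
force: [-0.2, 0.3, -0.4]
opening: 0.602
grasp_force: 0.0
time_s: 28.2
position: [0.4658, -0.3466, 0.2176]
tcp_rot: [[1.0, 0.002, 0.01], [-0.001, -0.962, 0.275], [0.01, -0.275, -0.962]]
force: [-0.3, -0.3, -2.1]
opening: 0.457
grasp_force: 30.0
28.2 [-53.   31.8  82.   10.2  78.9  33.9] [ 0.4658 -0.3466  0.2176] [ 0.01    0.2746 -0.9615]
go [ 0.026  -0.0018 -0.0127] [  9.78  49.69 -47.71] rows 8.1
```

```bash
python3 steer.py '0.01 0 -0.02 2 6 -6 0;0.02 0 -0.02 3 12 -12 0;0.026 -0.002 -0.013 9.8 49.7 -47.7 0;0.026 -0.002 -0.013 9.8 49.7 -47.7 0;0.026 -0.002 -0.013 9.8 49.7 -47.7 0;0.026 -0.002 -0.013 9.8 49.7 -47.7 0;0.026 -0.002 -0.013 9.8 49.7 -47.7 0;0.026 -0.002 -0.013 9.8 49.7 -47.7 0;0.026 -0.002 -0.013 9.8 49.7 -47.7 0;0.026 -0.002 -0.013 9.8 49.7 -47.7 0;0.026 -0.002 -0.013 9.8 49.7 -47.7 0;0.026 -0.002 -0.013 9.8 49.7 -47.7 0;0.026 -0.002 -0.013 9.8 49.7 -47.7 0'
python3 -c "
from h import *
log();go([.49,-.36,.24],tool(60,45));go([.49,-.36,.15],tool(89,45))"
```

```text
time_s: 29.5
position: [0.49, -0.3451, 0.2249]
tcp_rot: [[0.36, 0.708, 0.608], [0.346, -0.706, 0.618], [0.866, -0.012, -0.499]]
force: [0.2, -0.1, -0.9]
opening: 0.46
grasp_force: 30.0
29.5 [-70.7  40.7  90.3  51.1  87.8 -46.4] [ 0.49   -0.3451  0.2249] [ 0.6076  0.6176 -0.4994]
go [0.0079 0.0104 0.0022] [-0.41 -0.03 -0.59] rows 0.3
go [-0.0608  0.0114  0.0448] [-0.25 28.97 -0.68] rows 3.4
```

```bash
python3 steer.py '-0.02 0.005 0.015 0 8 0 0;-0.04 0.01 0.03 0 16 0 0;-0.061 0.011 0.045 0 24 0 0;-0.061 0.011 0.045 0 29 -0.7 0;-0.061 0.011 0.045 0 29 -0.7 0;-0.061 0.011 0.045 0 29 -0.7 0'
python3 - <<'E'
from h import *
log();go([.49,-.36,.092],tool(89,45))
shot('top','t11');shot('wrist','w11')
cv2.imwrite('pics/c11.png',np.hstack([cv2.resize(cv2.imread('pics/t11.png')[150:275,190:390],(400,250)),cv2.resize(cv2.imread('pics/w11.png'),(333,250))]))
E
```

```text
time_s: 30.1
position: [0.5031, -0.3467, 0.1488]
tcp_rot: [[0.013, 0.71, 0.704], [0.011, -0.705, 0.71], [1.0, -0.002, -0.017]]
force: [0.6, 0.2, -1.2]
opening: 0.461
grasp_force: 30.0
30.1 [-73.   62.2  87.   64.8 103.2 -62.3] [ 0.5031 -0.3467  0.1488] [ 0.7045  0.7095 -0.017 ]
go [-0.0571  0.0002  0.0013] [-0.21 -0.02 -0.09] rows 1.1
```

View pics/c11.png

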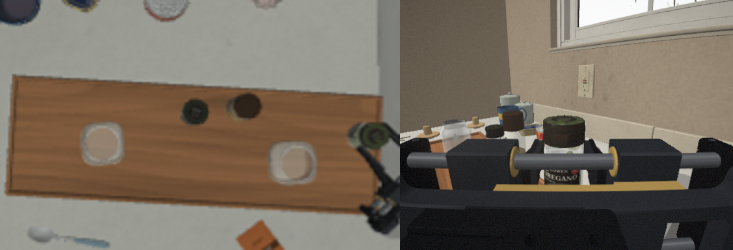

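Jar 2 is upright with its cap round at (376,134), and it's inside the tray (y≈-0.345). Lowering.

```bash
python3 steer.py '-0.02 -0.003 0.003 0 0 0 0;-0.04 -0.003 0.003 0 0 0 0;-0.057 -0.003 0.003 0 0 0 0;-0.057 -0.003 0.003 0 0 0 0;-0.057 -0.003 0.003 0 0 0 0' | grep -E "pos|force:"
python3 steer.py '-0.003 0 0 0 0 0 0;-0.004 0 0 0 0 0 0;-0.004 0 0 0 0 0 0' | grep -E "pos|force:"
python3 steer.py '-0.002 0 0 0 0 0 0;-0.003 0 0 0 0 0 0;-0.003 0 0 0 0 0 0' | grep -E "pos|force:"
python3 steer.py '-0.002 0 0 0 0 0 0;-0.002 0 0 0 0 0 0;-0.002 0 0 0 0 0 0' | grep -E "pos|force:"
```

```text
position: [0.5022, -0.3432, 0.0926]
force: [-1.0, 0.3, -0.8]
grasp_force: 30.0
position: [0.502, -0.343, 0.0879]
force: [-0.5, 0.1, -0.6]
grasp_force: 30.0
position: [0.5019, -0.3429, 0.0844]
force: [-0.1, 0.7, -1.1]
grasp_force: 30.0
position: [0.5019, -0.3429, 0.0825]
force: [0.4, -0.5, -1.0]
grasp_force: 30.0
```

```bash
python3 steer.py '-0.002 0 0 0 0 0 0;-0.002 0 0 0 0 0 0;-0.002 0 0 0 0 0 0' | grep -E "pos|force:"
python3 steer.py '-0.002 0 0 0 0 0 0;-0.002 0 0 0 0 0 0;-0.002 0 0 0 0 0 0' | grep -E "pos|force:"
python3 steer.py '-0.001 0 0 0 0 0 0;-0.001 0 0 0 0 0 0;-0.001 0 0 0 0 0 0' | grep -E "pos|force:"
```

```text
position: [0.5019, -0.343, 0.0805]
force: [-0.6, -0.2, -1.7]
grasp_force: 30.0
position: [0.5017, -0.3431, 0.08]
force: [-1.7, -0.3, 5.6]
grasp_force: 30.0
position: [0.5016, -0.3432, 0.08]
force: [-2.2, -0.9, 7.6]
grasp_force: 30.0
```

```bash
python3 steer.py '0.001 0 0 0 0 0 0;0.001 0 0 0 0 0 0.62;0.001 0 0 0 0 0 0.62;0.001 0 0 0 0 0 0.62;0.001 0 0 0 0 0 0.62;0.002 0 -0.01 0 0 0 0.62;0.002 0 -0.03 0 0 0 0.62;0.002 0 -0.06 0 0 0 0.62;0.01 0 -0.08 0 0 0 0.62;0.05 0 -0.09 0 0 0 0.62;0.1 0 -0.1 0 0 0 0.62;0.15 0 -0.1 0 0 0 0.62;0.2 0 -0.1 0 0 0 0.62;0.25 0 -0.1 0 0 0 0.62;0.25 0 -0.1 0 0 0 0.62'
python3 - <<'E'
from h import *
log();go([.42,-.25,.36],tool(0))
shot('top','t12');shot('scene','s12')
cv2.imwrite('pics/c12.png',np.hstack([cv2.resize(cv2.imread('pics/t12.png')[150:275,130:390],(416,200)),cv2.resize(cv2.imread('pics/s12.png')[130:280,110:430],(384,200))]))
E
```

```text
time_s: 34.0
position: [0.4336, -0.413, 0.3359]
tcp_rot: [[0.007, 0.709, 0.705], [0.022, -0.705, 0.709], [1.0, 0.01, -0.02]]
force: [-0.1, 0.6, -0.9]
opening: 0.622
grasp_force: 0.0
34.0 [-80.5  46.5  82.9  64.6 115.9 -46.3] [ 0.4336 -0.413   0.3359] [ 0.7052  0.7087 -0.0202]
go [ 0.0085 -0.1246  0.1058] [-34.43 -84.03  36.  ] rows 11.4
```

View pics/c12.png

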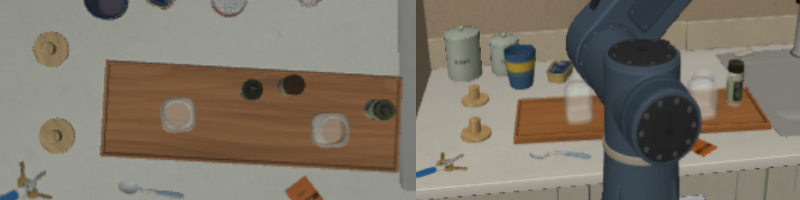

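Everything now stands upright. The caps are at (251,90), (291,85) and (380,109) in the top crop. The glass jars and lids are in place, with lids at (51,49) and (57,135). My picture views are used up, so from here I measure numerically. First the jar mouths, with the wrist camera looking straight down.

```bash
python3 -c "
from h import *
go([.385-.0048,-.24,.248],tool(14.7))"
```

```text
go [-0.0992 -0.1561  0.0896] [-37.92 -70.16  29.92] rows 9.9
```

```bash
python3 steer.py '0 -0.05 0 -4 -7 3 0.62;0 -0.1 0 -8 -14 6 0.62;-0.03 -0.156 0.02 -20 -36 15 0.62;-0.03 -0.156 0.02 -20 -36 15 0.62;-0.03 -0.156 0.02 -20 -36 15 0.62;-0.099 -0.156 0.09 -37.9 -70.2 29.9 0.62;-0.099 -0.156 0.09 -37.9 -70.2 29.9 0.62;-0.099 -0.156 0.09 -37.9 -70.2 29.9 0.62;-0.099 -0.156 0.09 -37.9 -70.2 29.9 0.62;-0.099 -0.156 0.09 -37.9 -70.2 29.9 0.62;-0.099 -0.156 0.09 -37.9 -70.2 29.9 0.62;-0.099 -0.156 0.09 -37.9 -70.2 29.9 0.62;-0.099 -0.156 0.09 -37.9 -70.2 29.9 0.62;-0.099 -0.156 0.09 -37.9 -70.2 29.9 0.62'
cat > rim.py <<'E'
from h import *
def rim(g,n="wrist"):
    c=shot(n);im=cv2.cvtColor(c["color"],cv2.COLOR_RGB2GRAY)
    u0=pix(c,[g[0],g[1],.104])[0];x,y=u0.astype(int);w=55
    x0,y0=max(x-w,0),max(y-w,0);cr=im[y0:y+w,x0:x+w]
    S=4;cr=cv2.resize(cr,None,fx=S,fy=S,interpolation=cv2.INTER_CUBIC);cr=cv2.createCLAHE(2,(4,4)).apply(cv2.GaussianBlur(cr,(0,0),2))
    h=-(c["pose"][2,3]-.104)*-1;pm=S*c["K"][0,0]/h
    print("pred px",u0,"px/m",pm/S)
    out=[]
    for prm in(40,30,22):
        k=cv2.HoughCircles(cr,cv2.HOUGH_GRADIENT_ALT if False else cv2.HOUGH_GRADIENT,1,8,param1=80,param2=prm,minRadius=int(.018*pm),maxRadius=int(.036*pm))
        if k is not None:
            for a in k[0][:7]:
                q=onz(c,[(x0+(a[0]+.5)/S-.5,y0+(a[1]+.5)/S-.5)],.104)[0]
                print(prm,q[:2],"r mm",1000*a[2]/pm)
            break
if __name__=="__main__":
    import sys;rim([float(sys.argv[1]),float(sys.argv[2])])
E
python3 rim.py .46 -.2405; python3 -c "
from h import *
log()"
```

```text
time_s: 35.5
position: [0.3851, -0.2386, 0.228]
tcp_rot: [[0.968, 0.001, 0.252], [-0.001, -1.0, 0.007], [0.252, -0.007, -0.968]]
force: [0.8, 0.2, 0.8]
opening: 0.621
grasp_force: 0.0
pred px [254.2367 145.9761] px/m 889.1719863211423
40 [ 0.456 -0.245] r mm 25.304440924968226
40 [ 0.4597 -0.2453] r mm 27.89111710840942
40 [ 0.4566 -0.2476] r mm 30.787069792044672
40 [ 0.4543 -0.247 ] r mm 32.72707692962557
35.55 [-54.5  12.5 113.9  16.8  46.5  24.7] [ 0.385  -0.2389  0.2281] [ 0.2523  0.0067 -0.9676]
```

Run:
```python
from h import *
c=shot("wrist","w13");im=cv2.cvtColor(c["color"],cv2.COLOR_RGB2GRAY)
for y in range(104,190,4): print(y," ".join("%3d"%v for v in im[y,206:304:3]))
```

```text
104 104 112  83 111 115 120 123 124 124 126 124 124 126 123 121 121 123 119 114 118 117 115 113 114 113 112 109 111 111 110 111 115 116
108  98 106 115 115 116 116 112 108 113 116 118 120 121 120 123 121 120 123 126 125 124 125 125 126 126 127 128 124 124 122 126 125 123
112 119 119 120 119 117 119 118 115 117 117 116 116 123 123 124 125 126 128 128 121 124 123 124 123 123 120 119 117 120 119 119 120 117
116 118 121 119 119 120 122 121 121 122 119 124 123 122 121 122 120 120 121 118 121 125 126 126 126 126 124 124 125 123 121 122 123 125
120 121 122 121 126 121 122 125 121 121 120 121 120 121 118 116 117 117 115 113 117 114 113 115 121 120 123 127 130 130 128 132 130 131
124 110 112 113 111 114 115 115 115 115 117 116 117 118 125 146 169 177 173 164 169 165 143 135 128 119 117 120 119 116 115 117 117 114
128 109 110 115 121 118 120 119 117 119 117 132 139 170 169 178 155 146 148 146 150 172 189 187 171 150 126 113 113 112 111 108 112 111
132 112 112 113 113 112 110 109 111 107 135 140 172 154 146 147 149 150 147 149 152 152 156 163 183 185 144 126 120 124 121 123 123 122
136 115 114 
[... 1191 characters left out ...]
 130 129 129 130 128
172 128 128 125 129 129 129 128 130 127 135 172 165 204 208 206 208 206 206 219 215 205 200 202 155 149 166 128 125 127 131 129 132 129
176 127 126 128 125 130 128 130 130 131 130 136 177 166 173 192 195 187 180 182 171 170 158 157 172 137 131 132 127 133 132 130 132 129
180 123 125 126 126 127 127 128 127 129 132 128 131 133 148 158 154 153 150 146 143 139 133 130 130 135 134 134 124 132 128 132 132 135
184 114 111 112 112 112 113 113 114 110 113 115 113 110 112 114 118 117 114 118 117 118 120 118 117 120 118 122 122 122 124 122 122 123
188 111 109 110 110 114 114 110 113 116 113 115 116 118 114 119 117 119 118 121 119 120 120 122 124 123 123 123 123 125 122 124 127 126
```

The intensity map shows the rim ring at about rows 123–177 and columns 230–284. For a cleaner measure I'll put the camera directly over the jar axis. Then every height of the silhouette is concentric and its centre is the axis.

```bash
cat > sil.py <<'E'
from h import *
def sil(g,z=.104,half=.055,n="wrist",lid=False):
    c=shot(n);hsv=cv2.cvtColor(cv2.GaussianBlur(c["color"],(3,3),0),cv2.COLOR_RGB2HSV);s=hsv[...,1]
    u0=pix(c,[g[0],g[1],z])[0];pm=c["K"][0,0]/(c["pose"][2,3]-z);w=int(half*pm);x,y=u0.round().astype(int)
    x0,y0=max(x-w,0),max(y-w,0);cr=s[y0:y+w,x0:x+w]
    t,m=cv2.threshold(cr,0,255,cv2.THRESH_BINARY if lid else cv2.THRESH_BINARY_INV,) if False else cv2.threshold(cr,0,255,(cv2.THRESH_BINARY if lid else cv2.THRESH_BINARY_INV)+cv2.THRESH_OTSU)
    m=cv2.morphologyEx(m,cv2.MORPH_CLOSE,np.ones((5,5)));m=cv2.morphologyEx(m,cv2.MORPH_OPEN,np.ones((5,5)))
    k=max(cv2.findContours(m,cv2.RETR_EXTERNAL,cv2.CHAIN_APPROX_NONE)[0],key=cv2.contourArea)
    h=cv2.convexHull(k).reshape(-1,2)+[x0,y0];M=cv2.moments(h.reshape(-1,1,2).astype(np.float32));cc=(M["m10"]/M["m00"],M["m01"]/M["m00"])
    b=cv2.boundingRect(k);bc=(x0+b[0]+(b[2]-1)/2,y0+b[1]+(b[3]-1)/2)
    (ex,ey),(ea,eb),_=cv2.fitEllipse(h.astype(np.float32)) 
    print("thr",t,"cam",c["pose"][:3,3],"bbox mm",np.array(b[2:])/pm*1000,"area frac",cv2.contourArea(k)/M["m00"])
    print(" hull",onz(c,[cc],z)[0][:2]," bbox",onz(c,[bc],z)[0][:2]," ell",onz(c,[(ex,ey)],z)[0][:2])
E
python3 -c "
from h import *
from sil import sil
sil([.458,-.243]);go([.388,-.243,.26],tool(0))"
```

```text
thr 96.0 cam [ 0.4109 -0.2395  0.4031] bbox mm [63.0381 66.4151] area frac 0.9856089856089856
 hull [ 0.4543 -0.2447]  bbox [ 0.4544 -0.2448]  ell [ 0.4543 -0.2447]
go [ 0.0059  0.0038 -0.0115] [ -0.34 -14.63  -0.06] rows 1.7
```

```bash
python3 steer.py '0.006 0.004 -0.011 0 -8 0 0.62;0.006 0.004 -0.011 0 -14.6 0 0.62;0.006 0.004 -0.011 0 -14.6 0 0.62;0.006 0.004 -0.011 0 -14.6 0 0.62;0.006 0.004 -0.011 0 -14.6 0 0.62' | head -2
python3 -c "
from h import *
from sil import sil
log();sil([.457,-.243]);sil([.457,-.243],n='top');sil([.488,.06],n='top')
go([.42,.06,.26],tool(0))"
```

```text
time_s: 36.15
position: [0.3876, -0.242, 0.2404]
36.15 [-46.2  15.9 103.9   0.3  60.4  43.6] [ 0.3876 -0.242   0.2404] [ 0.0006  0.0068 -1.    ]
thr 97.0 cam [ 0.4565 -0.2424  0.4031] bbox mm [65.2943 67.5458] area frac 0.9864423391048677
 hull [ 0.4593 -0.2451]  bbox [ 0.4589 -0.2451]  ell [ 0.4598 -0.2453]
thr 91.0 cam [0.5131 0.0063 1.487 ] bbox mm [78.2012 71.9451] area frac 0.9665226781857451
 hull [ 0.4603 -0.2361]  bbox [ 0.46   -0.2366]  ell [ 0.4604 -0.2355]
thr 92.0 cam [0.5131 0.0063 1.487 ] bbox mm [68.817 68.817] area frac 0.9777777777777777
 hull [0.4896 0.061 ]  bbox [0.4893 0.0617]  ell [0.49 0.06]
go [ 0.0322 -0.3024  0.0016] [-0.32 -0.05  0.01] rows 6.1
```

```bash
python3 steer.py '0.01 -0.05 0.001 0 0 0 0.62;0.032 -0.302 0.001 0 0 0 0.62;0.032 -0.302 0.001 0 0 0 0.62;0.032 -0.302 0.001 0 0 0 0.62;0.032 -0.302 0.001 0 0 0 0.62;0.032 -0.302 0.001 0 0 0 0.62;0.032 -0.302 0.001 0 0 0 0.62;0.032 -0.302 0.001 0 0 0 0.62;0.032 -0.302 0.001 0 0 0 0.62' | head -2
python3 -c "
from h import *
from sil import sil
log();sil([.489,.06]);sil([.587,.328],z=.016,n='top',lid=True);sil([.448,.308],z=.016,n='top',lid=True)
go([.448-.069,.308,.20],tool(0))"
```

```text
time_s: 37.2
position: [0.4205, 0.0584, 0.2415]
37.2 [ -7.4  13.  108.1   0.3  58.9  82.4] [0.4205 0.0584 0.2415] [ 0.0013  0.004  -1.    ]
thr 98.0 cam [0.4892 0.0584 0.4043] bbox mm [65.5562 67.8168] area frac 0.9860881086452468
 hull [0.4901 0.0611]  bbox [0.4897 0.0614]  ell [0.4904 0.0608]
thr 53.0 cam [0.5131 0.0063 1.487 ] bbox mm [73.1957 53.2332] area frac 0.9853479853479854
 hull [0.6165 0.3275]  bbox [0.6137 0.3275]  ell [0.626  0.3276]
thr 53.0 cam [0.5131 0.0063 1.487 ] bbox mm [69.8686 73.1957] area frac 0.9831223628691983
 hull [0.4446 0.3141]  bbox [0.4448 0.3144]  ell [0.4446 0.3142]
go [-0.0422 -0.25    0.0615] [-0.24 -0.07 -0.1 ] rows 5.2
```

Lid 1 has been knocked about 35 mm in +x. I'll measure both lids again, starting with lid 2 from straight above.

```bash
python3 steer.py '0 -0.05 0 0 0 0 0.62;-0.045 -0.255 0.05 0 0 0 0.62;-0.045 -0.255 0.05 0 0 0 0.62;-0.045 -0.255 0.05 0 0 0 0.62;-0.045 -0.255 0.05 0 0 0 0.62;-0.045 -0.255 0.05 0 0 0 0.62;-0.045 -0.255 0.05 0 0 0 0.62;-0.045 -0.255 0.05 0 0 0 0.62' | head -2
python3 -c "
from h import *
from sil import sil
log();sil([.4446,.3141],z=.016,lid=True);sil([.622,.322],z=.016,n='top',lid=True)
go([.4446,.3141,.16],tool(0));go([.4446,.3141,.039],tool(0))"
```

```text
time_s: 38.15
position: [0.3758, 0.3134, 0.1924]
38.15 [ 26.6  22.3 103.2   0.2  54.4 116.5] [0.3758 0.3134 0.1924] [ 0.0008  0.0037 -1.    ]
thr 56.0 cam [0.4447 0.3134 0.3552] bbox mm [74.0443 76.5975] area frac 0.9878497790868925
 hull [0.4454 0.3143]  bbox [0.445  0.3142]  ell [0.4456 0.3143]
thr 53.0 cam [0.5131 0.0063 1.487 ] bbox mm [73.1957 73.1957] area frac 0.9819694868238558
 hull [0.6239 0.3277]  bbox [0.6237 0.3275]  ell [0.624  0.3278]
go [ 0.0684 -0.001   0.0519] [-0.24 -0.08 -0.07] rows 1.7
go [ 0.0682 -0.0005  0.1729] [-0.24 -0.08 -0.07] rows 3.7
```

```bash
python3 steer.py '0.03 0 0.03 0 0 0 0.62;0.069 -0.001 0.06 0 0 0 0.62;0.069 -0.001 0.1 0 0 0 0.62;0.069 -0.001 0.14 0 0 0 0.62;0.069 -0.001 0.165 -0.2 0 0 0.62;0.069 -0.001 0.172 -0.2 0 0 0.62;0.069 -0.001 0.172 -0.2 0 0 0.62;0.069 -0.001 0.172 -0.2 0 0 0.62'
python3 -c "
from h import *
go([.4453,.3143,.039],tool(0))"
```

```text
time_s: 39.05
position: [0.4458, 0.3161, 0.022]
tcp_rot: [[1.0, 0.0, 0.004], [0.0, -1.0, 0.002], [0.004, -0.002, -1.0]]
force: [-0.4, 0.0, 0.2]
opening: 0.625
grasp_force: 0.0
go [-0.0005  0.0018  0.002 ] [-0.11 -0.2   0.02] rows 0.1
```

```bash
python3 steer.py '-0.0005 0.0018 0.0015 0 -0.2 0 0.62;-0.0005 0.0018 0.0015 0 -0.2 0 0.62;-0.0005 0.0018 0.0015 0 -0.2 0 0;-0.0005 0.0018 0.0015 0 -0.2 0 0;-0.0005 0.0018 0.0015 0 -0.2 0 0;-0.0005 0.0018 0.0015 0 -0.2 0 0;-0.0005 0.0018 0.0015 0 -0.2 0 0;-0.0005 0.0018 0.0015 0 -0.2 0 0'
python3 -c "
from h import *
log();go([.49,.0611,.25],tool(0))"
python3 steer.py '0 0 -0.01 0 0 0 0;0 0 -0.03 0 0 0 0;0 0 -0.07 0 0 0 0;0 0 -0.12 0 0 0 0;0 0 -0.17 0 0 0 0;0 0 -0.21 0 0 0 0;0 0 -0.21 0 0 0 0'
python3 -c "
from h import *
go([.49,.0611,.25],tool(0))"
```

```text
time_s: 39.85
position: [0.4439, 0.3145, 0.0192]
tcp_rot: [[1.0, 0.002, -0.002], [0.002, -1.0, 0.001], [-0.002, -0.001, -1.0]]
force: [-1.2, -0.8, 1.6]
opening: 0.289
grasp_force: 30.0
39.85 [ 23.5  42.3 101.8   0.2  36.  113.3] [0.4439 0.3145 0.0192] [-0.0024  0.0009 -1.    ]
go [ 0.0452  0.2533 -0.2122] [-0.05  0.14  0.09] rows 6.7
time_s: 40.55
position: [0.448, 0.316, 0.236]
tcp_rot: [[1.0, 0.002, 0.011], [0.002, -1.0, 0.007], [0.011, -0.007, -1.0]]
force: [1.4, 0.4, -0.7]
opening: 0.29
grasp_force: 30.0
go [0.0415 0.255  0.0037] [-0.38 -0.62  0.1 ] rows 5.2
```

```bash
python3 steer.py '0.02 0.05 0 0 0 0 0;0.041 0.1 0 0 -0.6 0 0;0.041 0.15 0 0 -0.6 0 0;0.041 0.2 0 -0.4 -0.6 0 0;0.041 0.235 0 -0.4 -0.6 0 0;0.041 0.25 0.01 -0.4 -0.6 0 0;0.041 0.255 0.04 -0.4 -0.6 0 0;0.041 0.255 0.07 -0.4 -0.6 0 0;0.041 0.255 0.076 -0.4 -0.6 0 0;0.041 0.255 0.076 -0.4 -0.6 0 0;0.041 0.255 0.076 -0.4 -0.6 0 0'
python3 -c "
from h import *
log();go([.4887,.0611,.14],tool(0),False)"
```

```text
time_s: 41.65
position: [0.4862, 0.0596, 0.1535]
tcp_rot: [[1.0, 0.002, -0.012], [0.002, -1.0, -0.006], [-0.012, 0.006, -1.0]]
force: [0.1, 0.9, -0.8]
opening: 0.288
grasp_force: 30.0
41.65 [ -5.8  26.2 104.7  -0.6  49.7  84.4] [0.4862 0.0596 0.1535] [-0.0117 -0.0062 -0.9999]
go [ 0.0026 -0.0015  0.0134] [0.35 0.67 0.11] rows 0.3
```

```bash
python3 steer.py '0.0025 -0.0015 0.005 0.3 0.65 0 0;0.0025 -0.0015 0.005 0.3 0.65 0 0;0.0025 -0.0015 0.005 0.3 0.65 0 0;0.0025 -0.0015 0.005 0.3 0.65 0 0;0.0025 -0.0015 0.005 0.3 0.65 0 0' | head -2
python3 - <<'E'
from h import *
P=[]
for i in range(4):
    s=bot.read_state();P.append(np.r_[s["position"],s["tcp_rot"][:,2]]);bot.capture("top")
print(np.array(P));go([.4887,.0611,.125],tool(0),False)
c=shot("top");hsv=cv2.cvtColor(c["color"],cv2.COLOR_RGB2HSV)
print(pix(c,[[.49,.0611,.104]]))
E
```

```text
time_s: 42.15
position: [0.4883, 0.0609, 0.1481]
[[ 0.4883  0.0609  0.1481 -0.0008 -0.0009 -1.    ]
 [ 0.4882  0.0609  0.148  -0.001  -0.0009 -1.    ]
 [ 0.4882  0.0609  0.1479 -0.0012 -0.0008 -1.    ]
 [ 0.4881  0.0609  0.1479 -0.0013 -0.0008 -1.    ]]
go [ 0.0006 -0.0002  0.0228] [0.05 0.08 0.08] rows 0.5
[[240.6922 221.2763]]
```

```bash
python3 steer.py '0.0005 0 0.008 0 0 0 0;0.0005 0 0.016 0 0 0 0;0.0005 0 0.022 0 0 0 0;0.0005 0 0.022 0 0 0 0;0.0005 0 0.022 0 0 0 0' | grep -E "pos|force:"
python3 steer.py '0 0 0.002 0 0 0 0;0 0 0.003 0 0 0 0;0 0 0.003 0 0 0 0;0 0 0.003 0 0 0 0' | grep -E "pos|force:"
python3 steer.py '0 0 0.002 0 0 0 0;0 0 0.003 0 0 0 0;0 0 0.003 0 0 0 0;0 0 0.003 0 0 0 0' | grep -E "pos|force:"
```

```text
position: [0.4883, 0.0609, 0.1253]
force: [0.3, -0.1, -0.7]
grasp_force: 30.0
position: [0.4886, 0.0609, 0.1229]
force: [0.6, -0.3, -1.6]
grasp_force: 30.0
position: [0.4885, 0.0609, 0.1197]
force: [-0.3, -0.3, -1.6]
grasp_force: 30.0
```

Past the rim with no resistance, so the plug is in the mouth. Seating it.

```bash
python3 steer.py '0 0 0.001 0 0 0 0;0 0 0.002 0 0 0 0;0 0 0.002 0 0 0 0;0 0 0.002 0 0 0 0' | grep -E "pos|force:"
python3 steer.py '0 0 0.001 0 0 0 0;0 0 0.002 0 0 0 0;0 0 0.002 0 0 0 0;0 0 0.002 0 0 0 0' | grep -E "pos|force:"
python3 steer.py '0 0 0.001 0 0 0 0;0 0 0.001 0 0 0 0;0 0 0.001 0 0 0 0' | grep -E "pos|force:"
```

```text
position: [0.4885, 0.0609, 0.1178]
force: [0.5, 0.4, -2.2]
grasp_force: 30.0
position: [0.4885, 0.0609, 0.1158]
force: [0.0, -0.7, -1.8]
grasp_force: 30.0
position: [0.4887, 0.0609, 0.1149]
force: [0.8, 0.3, 0.3]
grasp_force: 30.0
```

Seated at the expected height. Releasing, rising and going to lid 1.

```bash
python3 steer.py '0 0 0 0 0 0 0.45;0 0 0 0 0 0 0.6;0 0 0 0 0 0 0.6;0 0 0 0 0 0 0.6;0 0 -0.01 0 0 0 0.6;0 0 -0.03 0 0 0 0.6;0 0 -0.07 0 0 0 0.6;0 0 -0.11 0 0 0 0.6;0 0 -0.14 0 0 0 0.6;0 0 -0.14 0 0 0 0.6;0 0 -0.14 0 0 0 0.6' | head -2
python3 - <<'E'
from h import *
from sil import sil
log();sil([.622,.322],z=.016,n='top',lid=True)
sil([.49,.0611],z=.112,n='top',lid=False);sil([.4446,.3141],z=.016,n='top',lid=True)
c=shot("top","t14");go([.555,.3277,.21],tool(0))
E
```

```text
time_s: 45.9
position: [0.4888, 0.061, 0.2558]
45.9 [-5.9 17.5 98.3 -0.1 64.1 84.1] [0.4888 0.061  0.2558] [ 0.0006 -0.0011 -1.    ]
thr 53.0 cam [0.5131 0.0063 1.487 ] bbox mm [73.1957 73.1957] area frac 0.9804469273743017
 hull [0.624  0.3276]  bbox [0.6237 0.3275]  ell [0.6241 0.3277]
thr 96.0 cam [0.5131 0.0063 1.487 ] bbox mm [105.7384  96.4085] area frac 0.9718456725755996
 hull [0.4865 0.062 ]  bbox [0.4879 0.0614]  ell [0.487 0.085]
thr 13.0 cam [0.5131 0.0063 1.487 ] bbox mm [ 86.504  106.4665] area frac 0.8549679487179487
 hull [0.4383 0.3031]  bbox [0.4448 0.3062]  ell [0.4345 0.3027]
go [ 0.068  -0.2666  0.062 ] [0.03 0.28 0.08] rows 5.6
```

```bash
python3 steer.py '0.01 -0.05 0 0 0 0 0.6;0.068 -0.267 0.05 0 0 0 0.6;0.068 -0.267 0.05 0 0 0 0.6;0.068 -0.267 0.05 0 0 0 0.6;0.068 -0.267 0.05 0 0 0 0.6;0.068 -0.267 0.05 0 0 0 0.6;0.068 -0.267 0.05 0 0 0 0.6;0.068 -0.267 0.05 0 0 0 0.6;0.068 -0.267 0.05 0 0 0 0.6' | head -2
python3 - <<'E'
from h import *
from sil import sil
log();sil([.624,.3277],z=.016,lid=True)
sil([.49,.0611],z=.112,n='top',lid=False,half=.06)
go([.624,.3277,.12],tool(0,-20))
c=shot("top");hsv=cv2.cvtColor(c["color"],cv2.COLOR_RGB2HSV);m=cv2.inRange(hsv[120:170,170:225],(95,80,20),(130,255,255))
x,y,w,h=cv2.boundingRect(max(cv2.findContours(m,0,1)[0],key=cv2.contourArea));print("mug",onz(c,[(170+x,120+y+h),(170+x+w,120+y)],.097)[:,:2])
# lid on g1: profile of top image around g1
u,v=pix(c,[.49,.0611,.112])[0].astype(int);S=hsv[...,1]
for r in range(v-16,v+17,4):print(" ".join("%3d"%q for q in S[r,u-18:u+19:2]))
E
```

```text
time_s: 47.0
position: [0.5557, 0.3269, 0.2038]
47.0 [ 20.6  33.   80.   -0.   67.2 110.5] [0.5557 0.3269 0.2038] [-0.0033 -0.002  -1.    ]
thr 56.0 cam [0.6252 0.3278 0.3662] bbox mm [73.8178 76.4542] area frac 0.9895935597879443
 hull [0.6254 0.3279]  bbox [0.6254 0.3279]  ell [0.6254 0.328 ]
thr 114.0 cam [0.5131 0.0063 1.487 ] bbox mm [74.6389 74.6389] area frac 0.9692307692307692
 hull [0.4895 0.0605]  bbox [0.4894 0.0614]  ell [0.4895 0.0598]
go [ 0.068  -0.0012  0.1035] [ 0.09  0.1  19.99] rows 2.5
mug [[0.676  0.2462]
 [0.7775 0.1557]]
134 134 134 136 135 134 136 134 137 134 134 133 135 137 137 134 134 135 135
135 133 135 136 135 134 139 137 137 137 138 136 135 134 134 134 135 135 135
135 135 135 134 136  86  96  95  94  94  95  95  96  78  73 138 135 135 135
133 134 135 136  97  95  95  95  96  94  94  94  94  95  94 128 137 135 135
135 133 133 139  95  94  94  93  96  97  95  93  97  93  95 109 137 135 134
133 133 134 137  96  95  97  96  96  97  97  95  97  93  93 100 135 131 136
135 135 135 134 136  96  96  97  98  94  95  95  95  96  61 134 133 135 136
135 135 135 134 135 135 135 129 112 101 108 118 137 134 136 134 134 134 135
134 135 136 136 135 135 135 133 135 134 135 135 132 135 134 135 132 134 133
```

Lid 2 shows as a full 74 mm disc centred at (0.4895, 0.0605) on glass jar 1. Now picking lid 1 at (0.625, 0.328), yawed away from the mug.

```bash
python3 steer.py '0.03 0 0.02 0 0 8 0.6;0.069 -0.001 0.06 0 0 16 0.6;0.069 -0.001 0.1 0 0 20 0.6;0.069 -0.001 0.1 0 0 20 0.6;0.069 -0.001 0.1 0 0 20 0.6;0.069 -0.001 0.1 0 0 20 0.6' | head -2
python3 -c "
from h import *
log();go([.6253,.3278,.039],tool(0,-20))"
```

```text
time_s: 47.75
position: [0.6262, 0.3294, 0.1072]
47.75 [ 18.7  43.8  74.4  -0.   61.6 128.6] [0.6262 0.3294 0.1072] [ 0.0023  0.0005 -1.    ]
go [-0.0005  0.0019  0.0872] [-0.07 -0.11  0.13] rows 1.7
```

```bash
python3 steer.py '-0.0005 0.001 0.03 0 0 0 0.6;-0.0005 0.001 0.06 0 0 0 0.6;-0.0005 0.001 0.08 0 0 0 0.6;-0.0005 0.001 0.087 0 0 0 0.6;-0.0005 0.001 0.087 0 0 0 0.6;-0.0005 0.001 0.087 0 0 0 0.6' | grep -E "pos|force:"
python3 steer.py '0 0 0 0 0 0 0;0 0 0 0 0 0 0;0 0 0 0 0 0 0;0 0 0 0 0 0 0;0 0 0 0 0 0 0;0 0 0 0 0 0 0;0 0 0 0 0 0 0' | grep -vE "rot"
python3 -c "
from h import *
log()"
python3 steer.py '0 0 -0.01 0 0 0 0;0 0 -0.03 0 0 0 0;0 0 -0.07 0 0 0 0;0 0 -0.12 0 0 0 0;0 0 -0.17 0 0 0 0;0 0 -0.23 0 0 0 0;0 0 -0.23 0 0 0 0;0 0 -0.23 0 0 0 0;0 0 -0.23 0 0 0 0'| grep -vE "rot"
python3 -c "
from h import *
log();go([.4593,-.245,.25],tool(0),False)"
```

```text
position: [0.6257, 0.3289, 0.02]
force: [0.1, 0.7, 0.2]
grasp_force: 0.0
time_s: 49.05
position: [0.6243, 0.3282, 0.0176]
force: [0.0, -0.4, 3.0]
opening: 0.292
grasp_force: 30.0
49.05 [ 18.7  50.3  76.6  -0.   53.2 128.6] [0.6243 0.3282 0.0176] [-0.0013 -0.0008 -1.    ]
time_s: 49.95
position: [0.6232, 0.328, 0.2456]
force: [-1.3, -0.5, -1.6]
opening: 0.29
grasp_force: 30.0
49.95 [ 18.7  35.6  67.7  -0.   77.  128.6] [0.6232 0.328  0.2456] [-0.0049 -0.002  -1.    ]
go [ 0.0411  0.5945 -0.0024] [  0.16   0.26 -19.92] rows 11.9
```

```bash
python3 steer.py '0.003 0.04 0 0 0 -2 0;0.006 0.08 0 0 0 -4 0;0.009 0.13 0 0 0 -6 0;0.013 0.18 0 0 0 -8 0;0.016 0.23 0 0 0 -10 0;0.019 0.28 0 0 0 -12 0;0.022 0.33 0 0 0 -14 0;0.026 0.38 0 0 0 -16 0;0.03 0.43 0 0 0 -18 0;0.034 0.48 0 0 0 -20 0;0.037 0.53 0 0 0 -20 0;0.039 0.57 0 0 0 -20 0;0.041 0.59 0 0 0 -20 0;0.041 0.594 0 0 0 -20 0;0.041 0.594 0 0 0 -20 0;0.041 0.594 0 0 0 -20 0;0.041 0.594 0 0 0 -20 0;0.041 0.594 0 0 0 -20 0' | grep -vE "rot"
python3 -c "
from h import *
from sil import sil
log();go([.4583,-.245,.15],tool(0),False)"
```

```text
time_s: 51.75
position: [0.461, -0.2427, 0.248]
force: [-0.3, 0.5, -1.7]
opening: 0.293
grasp_force: 30.0
51.75 [-40.   20.4  95.1  -0.1  64.5  49.8] [ 0.461  -0.2427  0.248 ] [-0.0017 -0.0004 -1.    ]
go [-0.0025  0.0022  0.098 ] [0.02 0.1  0.19] rows 2.0
```

```bash
python3 steer.py '-0.0025 0.002 0.03 0 0 0.2 0;-0.0025 0.002 0.06 0 0 0.2 0;-0.0025 0.002 0.085 0 0 0.2 0;-0.0025 0.002 0.098 0 0 0.2 0;-0.0025 0.002 0.098 0 0 0.2 0;-0.0025 0.002 0.098 0 0 0.2 0;-0.0025 0.002 0.098 0 0 0.2 0' | grep -vE "rot"
python3 -c "
from h import *
log();go([.4583,-.245,.125],tool(0),False)"
```

```text
time_s: 52.45
position: [0.459, -0.2464, 0.1512]
force: [-0.2, 0.0, -1.4]
opening: 0.288
grasp_force: 30.0
52.45 [-40.5  28.1 101.1  -0.1  50.7  49.7] [ 0.459  -0.2464  0.1512] [ 0.0004 -0.0024 -1.    ]
go [-0.0007 -0.0015  0.0262] [ 0.14 -0.03 -0.08] rows 0.5
```

```bash
python3 steer.py '-0.0005 -0.001 0.01 0.1 0 0 0;-0.0005 -0.001 0.02 0.1 0 0 0;-0.0005 -0.001 0.026 0.1 0 0 0;-0.0005 -0.001 0.026 0.1 0 0 0;-0.0005 -0.001 0.026 0.1 0 0 0;-0.0005 -0.001 0.026 0.1 0 0 0' | grep -E "pos|rot|force:"
python3 steer.py '0 0 0.002 0 0 0 0;0 0 0.003 0 0 0 0;0 0 0.003 0 0 0 0;0 0 0.003 0 0 0 0' | grep -E "pos|force:"
python3 steer.py '0 0 0.002 0 0 0 0;0 0 0.003 0 0 0 0;0 0 0.003 0 0 0 0;0 0 0.003 0 0 0 0' | grep -E "pos|force:"
```

```text
position: [0.4577, -0.2453, 0.1242]
tcp_rot: [[1.0, -0.002, -0.001], [-0.002, -1.0, 0.001], [-0.001, -0.001, -1.0]]
force: [-0.3, -0.4, -0.8]
grasp_force: 30.0
position: [0.4576, -0.2451, 0.1211]
force: [0.2, -0.0, -0.7]
grasp_force: 30.0
position: [0.4575, -0.2451, 0.118]
force: [-0.3, 0.0, -1.3]
grasp_force: 30.0
```

```bash
python3 steer.py '0.0005 0 0.001 0 0 0 0;0.0005 0 0.002 0 0 0 0;0.0005 0 0.002 0 0 0 0;0.0005 0 0.002 0 0 0 0' | grep -E "pos|force:"
python3 steer.py '0 0 0.001 0 0 0 0;0 0 0.002 0 0 0 0;0 0 0.002 0 0 0 0;0 0 0.002 0 0 0 0' | grep -E "pos|force:"
python3 steer.py '0 0 0.001 0 0 0 0;0 0 0.001 0 0 0 0;0 0 0.001 0 0 0 0' | grep -E "pos|force:"
```

```text
position: [0.458, -0.2451, 0.116]
force: [0.0, -0.5, -1.1]
grasp_force: 30.0
position: [0.458, -0.2451, 0.114]
force: [0.0, -0.2, -1.8]
grasp_force: 30.0
position: [0.4582, -0.2452, 0.1133]
force: [-0.7, 0.3, 1.0]
grasp_force: 30.0
```

```bash
python3 steer.py '0 0 0 0 0 0 0.45;0 0 0 0 0 0 0.6;0 0 0 0 0 0 0.6;0 0 0 0 0 0 0.6;0 0 -0.01 0 0 0 0.6;0 0 -0.03 0 0 0 0.6;0 0 -0.07 0 0 0 0.6;0 0 -0.12 0 0 0 0.6;0 0 -0.17 0 0 0 0.6;-0.05 0.1 -0.2 0 0 0 0.6;-0.1 0.3 -0.2 0 0 0 0.6;-0.1 0.3 -0.2 0 0 0 0.6;-0.1 0.3 -0.2 0 0 0 0.6;-0.1 0.3 -0.2 0 0 0 0.6;-0.1 0.3 -0.2 0 0 0 0.6' | head -2
python3 - <<'E'
from h import *
from sil import sil
sil([.4593,-.245],z=.112,n='top',half=.06);sil([.49,.0611],z=.112,n='top',half=.06)
c=shot("top","t15");a=cv2.imread("pics/t12.png");b=cv2.imread("pics/t15.png")
d=cv2.absdiff(a,b).max(2)[90:292,115:400]
m=cv2.morphologyEx((d>25).astype(np.uint8),cv2.MORPH_OPEN,np.ones((2,2)))
n,_,st,ce=cv2.connectedComponentsWithStats(m)
for i in range(1,n):
    if st[i,4]>6:print((ce[i]+[115,90]).round(1),st[i,2:])
print(pix(c,[[.548,-.086,.111],[.5464,-.1622,.156],[.502,-.343,.111]]))
E
```

```text
time_s: 56.45
position: [0.3623, -0.5285, 0.3128]
thr 110.0 cam [0.5131 0.0063 1.487 ] bbox mm [87.0787 74.6389] area frac 0.9697256385998108
 hull [ 0.4593 -0.2359]  bbox [ 0.4587 -0.2367]  ell [ 0.4597 -0.2353]
thr 115.0 cam [0.5131 0.0063 1.487 ] bbox mm [74.6389 74.6389] area frac 0.9671772428884027
 hull [0.4895 0.0605]  bbox [0.4894 0.0614]  ell [0.4895 0.0601]
[162.5 181.4] [ 22  22 398]
[245.2 219.8] [18 20 95]
[242.3 221. ] [ 6  6 23]
[333.  229.8] [ 16  19 112]
[166.2 235.5] [ 23  22 407]
[237.5 230. ] [4 3 8]
[337.5 231.7] [ 5  7 22]
[342.2 240.5] [ 9  9 32]
[[287.9037 202.7036]
 [314.187  202.8879]
 [370.567  217.5971]]
```

Run:
```python
from h import *
a=cv2.imread("pics/top0.png");b=cv2.imread("pics/t15.png")
d=cv2.absdiff(a,b).max(2)[95:168,120:375];print("behind-tray diff px",(d>25).sum())
print(bot.read_state()["time_s"],bot.hand_in())
```

```text
behind-tray diff px 0
the job is handed in; nothing more can be done
56.6 None
```

The job is handed in at 56.6 s: the tall bottle and both short jars (only three were there) stand upright in the tray, each glass jar has a lid seated at the expected height, and the camera shows the mug and bean tin unmoved.

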